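# Park the pressing batten in its bay behind the post

## Robot

A 7-joint arm with a two-finger parallel gripper is mounted at the origin on the work surface. World frame = base frame: x ahead of the robot, y to its left, z up, the work surface at z = 0. Lengths are in m, angles in rad, forces in N, time in s.
With the tool pointing down it reaches from about 0.4 to 0.85 m from the base axis. Payload 4.5 kg.
Tool frame: the origin (TCP) lies midway between the tips of the shut fingers; the grasp point (between the pads) lies 19 mm behind it; z points along the fingers, y is the direction in which the jaws open and shut (so a half turn about z gives the same grasp; the last joint's range is limited). The gripper opens to 88 mm and grips with 3 to 60 N. Pads are 18 mm wide; open, the fingers measure 123 mm over their backs; the gripper's body (75 mm by 187 mm) begins 45 mm behind the grasp point.
Start: joints at [1.305, 0.689, -0.195, 1.565, 0.157, 0.902, -0.215], TCP at [0.185, -0.597, 0.201] pointing down, gripper open.
Joint ranges: [-3.01, 3.01], [-0.46, 2.08], [-1.47, 1.51], [0.13, 2.56], [-1, 4.14], [0.04, 2.09], [-2.66, 2.66]. Speed limits (rad/s): [2.57, 2.57, 3.14, 3.14, 3.14, 3.14, 3.14].

## Interface

Orientations are given as a unit quaternion [x, y, z, w].
In Python, from plant import get_state, snapshot, finish_job, find_in gives the robot as it stands.
- The arm moves only by the shell command python3 -m creep 'ROWS' [OPENING] [FORCE]. ROWS is JSON, one flat list of numbers, 6 for each row, row after row: the shift along the tool's x, y, z in mm, then the turn, a rotation vector about the tool's x, y, z in degrees. In form: [tx, ty, tz, wx, wy, wz, tx, ty, tz, wx, wy, wz, ...]. A call has 1 to 5 rows; each row shifts and turns the pose as measured when the row begins, along the tool's axes as they then stand; what a row does not reach is not made up. A row lasts 1/12 s, in which the tool goes at most 41.7 mm and 7.16 degrees, less where a joint would pass 70% of its speed; a pose out of reach is approached as far as the arm can. A call is refused whole if a number of a shift passes 41.7 or a number of a turn 7.16, either way. A call with a gripper value outside its range is refused whole. OPENING is the finger opening in mm, from 0 to 88.1, set as the call begins (- or left out, the last holds). The fingers move at their own pace and stop on an object; FORCE is the grip in N (left out, the last holds). Time passes only in rows, so rows that do not move let the fingers close. It gives the time, the measured TCP pose, the force and the opening at its end, in the units of the state.
- get_state(): the state, without advancing time (a new reading comes with each control period).
- snapshot(name): name is "scene" or "top"; returns a dict with "color" (400x640x3 uint8, red, green, blue), "intrinsics" (3x3 intrinsics, pixels), "extrinsics" (4x4, takes a point from world to camera coordinates). Camera axes: x right, y down, z forward; pixel columns grow to the right and rows downward; lengths in m; the calibration is good to about 2 mm. A picture is of the moment at which its call begins. There is no depth.
- finish_job(): hands the job in, once; it reports no verdict.
Trained networks look in the newest picture that a camera, given by its name, has taken for a name from the list of things; names that differ only in an ending like _2 or _b are one class to them, and where a whole thing is asked for, a point or a joint stands for the part that bears it (a point fixed in the world has none). Each returns a list of dicts, best first, with "score" (0 to 1); they miss things now and then, are a little off and sometimes report something else, mostly with a low value. They report only what shows in the picture. A call takes as long as a camera call.
- find_in(thing, camera): "xy" ([column, row] in pixels, amid what is visible of it).
The state is a dict: "clock": time; "q": joint angles; "qd": joint speeds; "joint_torque": joint torques, N m; "tool_pos": TCP position; "eef_rot": TCP orientation; "contact_force": force on the tool from outside, world axes, zero at the start; "moment": the same for the moment, N m; "opening": opening from 0.0 (shut) to 1.0 (fully open).
Only numpy, scipy, OpenCV 4.12 (cv2) and the standard library are available. Lean on these libraries where they do the work, as an engineer would, in place of code of your own. Each camera call takes 0.05 s, during which the arm holds its last target.

## Task

Put the blue-tipped wooden pressing batten away in its bay by pushing it across the table with the fingertips: work the blue end in behind the round brass post first, while the plain end is still outside, then swing the plain end in until the batten lies flat against the back rail along its whole length. Keep the batten flat on the table, never lifting or tipping it, and leave everything else where it is.

Things in the scene. Friction and masses are not known exactly. Their poses are not given: they have to be found in the camera images.
- batten: pale wooden batten lying flat, loose, 28 mm (its x) by 240 mm (its y, the long axis) by 20 mm high (z up), about 0.1 to 0.2 kg; the last 32 mm at its -y end are painted blue. Origin: centre of the underside
- blue_end (a point): centre of the batten's blue end face (120 mm from the batten's middle, 10 mm above its underside)
- plain_end (a point): centre of the batten's plain end face (120 mm from the batten's middle, 10 mm above its underside)
- bay: dark wooden bay fixed to the table, walls 28 mm high, no floor of its own (the batten slides on the table), open towards the robot. Origin: on the table, middle of the mouth; x points in, to the back rail, y along the rail to the robot's left. Cheek inner face at y = 105 mm, end stop's at y = -170 mm: 275 mm long inside
- rail (a point): middle of the mouth carried to the inner face of the back rail, on the table (x = 58, y = 0 mm from the bay's origin); the rail is straight along the bay's y, from y = -190 to 125 mm
- cheek (a point): front inner corner of the left cheek, on the table, at x = -5, y = 105 mm in the bay's frame; the cheek runs from here to the rail. The mouth, from cheek to post, is 210 mm wide, less than the batten's length
- stop (a point): front inner corner of the right end stop, on the table, at x = 12, y = -170 mm in the bay's frame; the stop runs from here to the rail
- post (a point): centre of the top of the fixed round brass post, 18 mm across, 55 mm high, standing upright at the right side of the mouth, at x = 4, y = -114 mm in the bay's frame; 45 mm are free between it and the back rail. At the start the batten lies in front of the mouth, outside, its blue end to the right but short of the post
- weight: dark steel paperweight with a knob, 48 mm across, 44 mm high, standing just behind the bay's back rail; bystander; origin centre of underside
- dish: white ceramic dish, 64 mm across, 28 mm high, standing beyond the bay's end stop; bystander; origin centre of underside
- remote: black remote control, 165 x 46 x 18 mm, lying; bystander; origin centre of underside
- glue_jar: glue jar with blue cap, 66 mm across, 75 mm high; bystander; origin centre of underside
- open_fan: open blue folding fan lying flat, radius about 170 mm; bystander; origin at its brass rivet
- closed_fan: closed blue fan lying flat, 200 x 24 x 16 mm; bystander; origin centre of underside
- paste_brush: paste brush lying flat, about 200 mm long; bystander; origin under its middle
- rivet_box: open white box of small brown rivets, 130 x 170 x 70 mm; bystander; origin centre of underside

How it is judged:
On the way:
1. the blue end is in the bay behind the post while the plain end is still outside the mouth (x of blue_end in the frame of bay above 0.02 m and y of blue_end in the frame of bay below -0.105 m and x of plain_end in the frame of bay below -0.01 m).
At the end, for the whole second after the job is handed in: The batten rests flat on the table inside the bay, between cheek and end stop with its blue end behind the post, no more than 6 mm away from the back rail at either end, and at rest (x of blue_end in the frame of bay between 0.038 and 0.05 m and x of plain_end in the frame of bay between 0.038 and 0.05 m and y of blue_end in the frame of bay between -0.18 and -0.12 m and y of plain_end in the frame of bay below 0.115 m and height (world z) of batten below 0.005 m and angle between batten's own z axis and vertical below 0.1 rad and linear speed of batten below 0.01 m/s); the robot touches nothing.
It fails at once if the batten is lifted (over 10 mm) or tipped (height (world z) of batten above 0.01 m or angle between batten's own z axis and vertical above 0.25 rad).
It fails at once if a bystander is shifted by more than 15 mm (distance of any of weight, dish, remote, glue_jar, open_fan, closed_fan, paste_brush, rivet_box from where it was at the start of the episode above 0.015 m).
It also fails if it takes over 51 s, if anything falls off the work surface, if the arm or the gripper's body presses on something with over 40 N, if the wrist force passes 120 N, or if a joint passes its speed limit or range.

## Working session

There is one attempt and no reset: what is moved stays moved. The work goes in short steps, Python scripts to look and compute and a shell command to move; the robot and the scene stay as the last step left them, time stands still between calls to the robot, and variables do not carry over. Pictures are saved under pics/ and viewed, and the job is handed in when it is done.

```bash
ls; mkdir -p pics; python3 - <<'E'
from plant import *
import cv2,numpy as np
s=get_state();print({k:np.round(v,3).tolist() for k,v in s.items()})
for n in("scene","top"):
    d=snapshot(n);cv2.imwrite(f"pics/{n}0.png",d["color"][:,:,::-1]);print(n,np.round(d["intrinsics"],2).tolist(),np.round(d["extrinsics"],4).tolist())
    for t in("batten","bay","post","blue_end","plain_end","rail","cheek","stop","weight","dish"):
        print(t,[(np.round(r["xy"],1).tolist(),round(r["score"],2)) for r in find_in(t,n)][:3])
E
```

```text
pics
{'clock': 0.0, 'q': [1.305, 0.69, -0.195, 1.566, 0.157, 0.902, -0.215], 'qd': [-0.0, 0.001, -0.0, 0.0, 0.0, -0.001, -0.001], 'joint_torque': [-0.001, -52.755, -1.267, -15.343, -0.053, 0.007, 0.0], 'tool_pos': [0.184, -0.596, 0.2], 'eef_rot': [0.989, 0.149, -0.0, -0.001], 'contact_force': [-0.283, 1.094, -0.682], 'moment': [0.008, -0.033, -0.007], 'opening': 0.999}
scene [[515.83, 0.0, 323.25], [0.0, 515.83, 196.75], [0.0, 0.0, 1.0]] [[-0.4894, 0.872, 0.0134, 0.2764], [0.7441, 0.4256, -0.515, -0.4058], [-0.4548, -0.2421, -0.8571, 1.7497], [0.0, 0.0, 0.0, 1.0]]
batten [([368.3, 191.6], 0.88)]
bay [([319.6, 224.2], 0.89)]
post [([318.0, 220.5], 0.61), ([198.7, 236.3], 0.38)]
blue_end [([366.5, 189.6], 0.78)]
plain_end [([367.4, 191.1], 0.9), ([318.0, 221.7], 0.68)]
rail [([316.8, 219.0], 0.73)]
cheek [([317.7, 219.8], 0.67)]
stop []
weight [([328.2, 250.4], 0.5)]
dish [([316.6, 224.2], 0.69), ([255.2, 184.5], 0.66)]
top [[406.01, 0.0, 318.19], [0.0, 406.01, 193.0], [0.0, 0.0, 1.0]] [[0.0131, -0.9995, 0.0292, -0.0034], [-0.9833, -0.0181, -0.1809, 0.5648], [0.1813, -0.0263, -0.9831, 1.2984], [0.0, 0.0, 0.0, 1.0]]
batten [([290.5, 223.5], 0.92)]
bay [([315.2, 173.8], 0.83)]
post [([314.2, 171.4], 0.96), ([376.2, 175.6], 0.4)]
blue_end [([290.3, 218.8], 0.69)]
plain_end [([293.8, 218.7], 0.67), ([450.2, 183.2], 0.52), ([317.4, 174.5], 0.16)]
rail [([313.9, 175.4], 0.82)]
cheek [([309.8, 173.1], 0.7)]
stop [([311.4, 173.9], 0.68)]
weight [([295.6, 157.2], 0.71)]
dish [([375.7, 175.8], 0.76), ([312.7, 175.2], 0.63)]
```

View pics/top0.png

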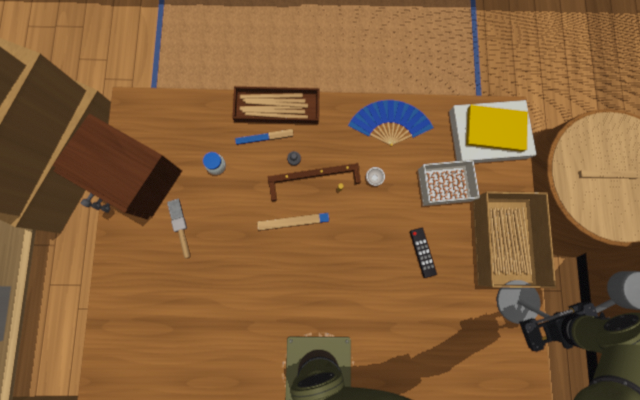

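View pics/scene0.png

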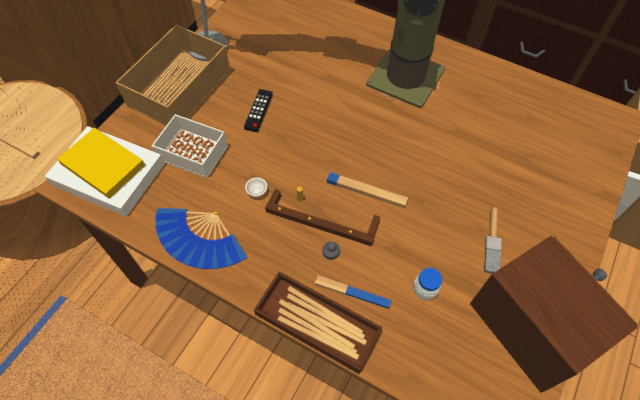

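```bash
python3 - <<'E'
import cv2
a=cv2.imread("pics/top0.png")[120:270,220:420];cv2.imwrite("pics/top0c.png",cv2.resize(a,None,fx=4,fy=4,interpolation=cv2.INTER_CUBIC))
a=cv2.imread("pics/scene0.png")[140:290,200:400];cv2.imwrite("pics/scene0c.png",cv2.resize(a,None,fx=4,fy=4,interpolation=cv2.INTER_CUBIC))
E
```

```text
(no output)
```

View pics/top0c.png

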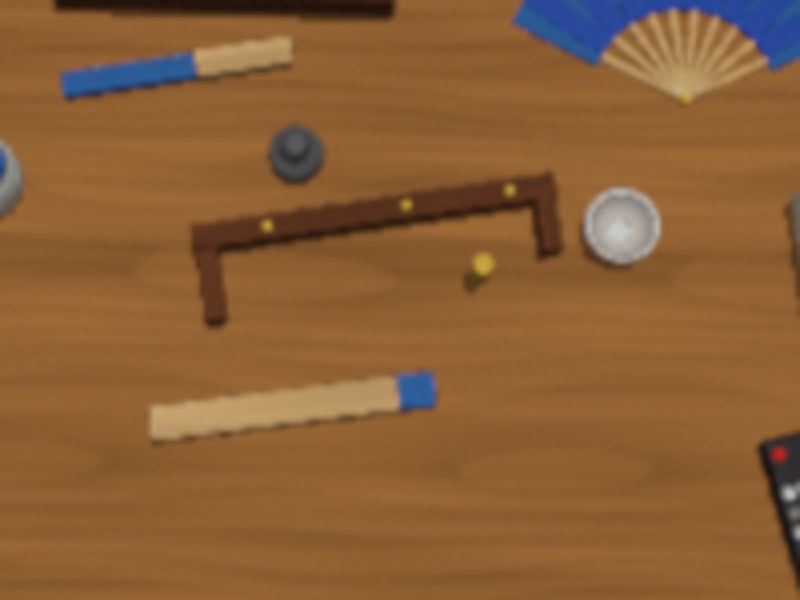

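View pics/scene0c.png

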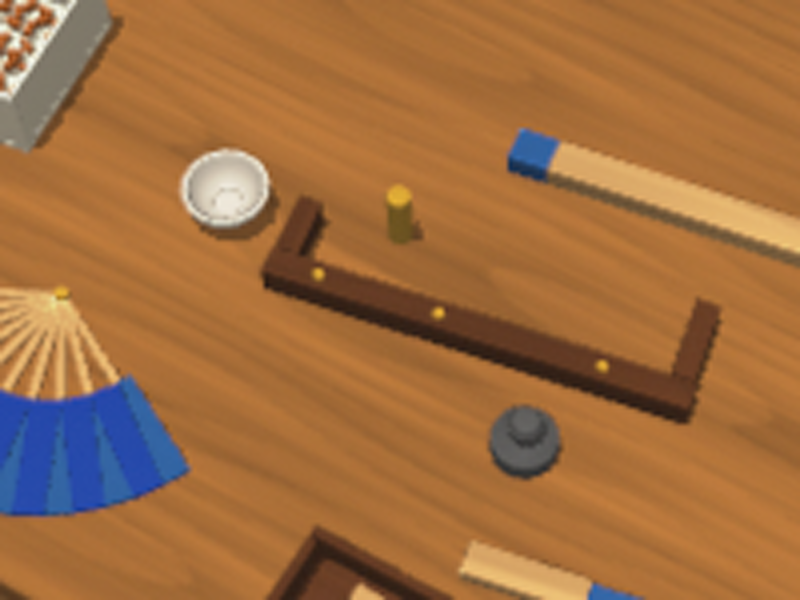

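```bash
cat > h.py <<'E'
import numpy as np,cv2
from scipy.optimize import least_squares
from plant import *
def proj(d,P):
    P=np.atleast_2d(P);E=d["extrinsics"];K=d["intrinsics"]
    c=(E[:3,:3]@P.T).T+E[:3,3];u=(K@c.T).T;return u[:,:2]/u[:,2:]
def w(p,P):
    P=np.atleast_2d(np.array(P,float));c,s=np.cos(p[2]),np.sin(p[2])
    return np.c_[p[0]+c*P[:,0]-s*P[:,1],p[1]+s*P[:,0]+c*P[:,1],P[:,2]]
def fit(obs,x0):
    # obs list of (d, localpts, pixels)
    f=lambda p:np.concatenate([(proj(d,w(p,L))-np.array(px)).ravel() for d,L,px in obs])
    r=least_squares(f,x0,loss='soft_l1');return r.x,f(r.x)
BT=[[x,y,.02] for x,y in((-.014,-.12),(.014,-.12),(.014,.12),(-.014,.12))]
def segbatten(d,p,name,off,draw=None):
    pass
BAY=dict(post=[.004,-.114,.055],pb=[.004,-.114,0],cr=[.058,.105,.028],cf=[-.005,.105,.028],sr=[.058,-.17,.028],sf=[.012,-.17,.028])
def overlay(d,bay,bat,fn,box,k=4):
    x0,y0,x1,y1=box
    a=cv2.resize(np.ascontiguousarray(d["color"][y0:y1,x0:x1,::-1]),None,fx=k,fy=k,interpolation=cv2.INTER_CUBIC)
    def pl(L,p,col,cl=True):
        q=((proj(d,w(p,L))+.5-[x0,y0])*k-.5)
        cv2.polylines(a,[np.round(q*8).astype(int)],cl,col,1,cv2.LINE_AA,3)
    if bay is not None:
        pl([BAY[n] for n in("cf","cr","sr","sf")],bay,(0,255,0),False)
        pl([[x,y,0] for x,y,_ in (BAY[n] for n in("cf","cr","sr","sf"))],bay,(255,255,0),False)
        t=np.linspace(0,6.28,20)
        for z in(0,.055):pl(np.c_[.004+.009*np.cos(t),-.114+.009*np.sin(t),0*t+z],bay,(0,255,0))
    if bat is not None:
        pl(BT,bat,(0,0,255));pl([[x,y,0] for x,y,_ in BT],bat,(255,0,255))
    cv2.imwrite(fn,a)
E
python3 - <<'E'
from h import *
T=snapshot("top");S=snapshot("scene")
t=lambda *p:[(x/4+220-.375,y/4+120-.375) for x,y in p]
s=lambda *p:[(x/4+200-.375,y/4+140-.375) for x,y in p]
bay,r=fit([(T,[BAY[n] for n in("post","cr","cf","sr","sf")],t((484,264),(219,248),(226,320),(533,205),(541,256))),
 (S,[BAY[n] for n in("post","cf","sf")],s((400,194),(697,302),(300,198)))],[.7,0,.0])
print(bay,np.round(r.reshape(-1,2),1).tolist())
bat,r=fit([(T,BT,t((436,405),(434,373),(150,408),(152,440)))],[.55,0,.0])
print(bat,np.round(r.reshape(-1,2),1).tolist())
np.save("bay.npy",bay)
overlay(T,bay,bat,"pics/ot.png",(220,120,420,270));overlay(S,bay,bat,"pics/os.png",(230,130,430,280))
E
```

```text
[0.56622618 0.04479379 0.15868609] [[-0.5, 0.7], [-1.1, -0.4], [-0.5, -0.2], [0.3, -0.5], [0.4, -0.3], [-1.0, -0.3], [-0.9, -1.2], [5.1, 0.1]]
[0.47281928 0.08784557 0.13904851] [[0.4, 0.1], [-0.2, -0.1], [-0.2, -0.2], [0.1, 0.1]]
```

View pics/ot.png

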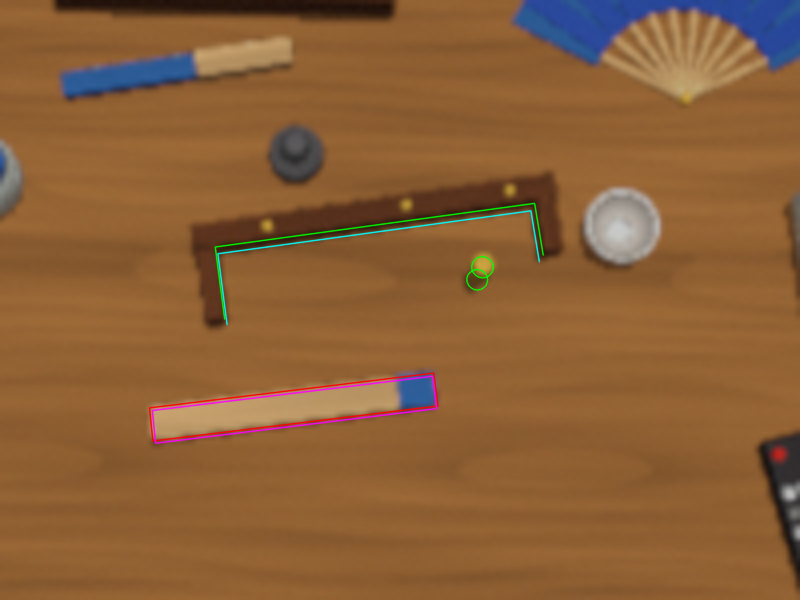

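View pics/os.png

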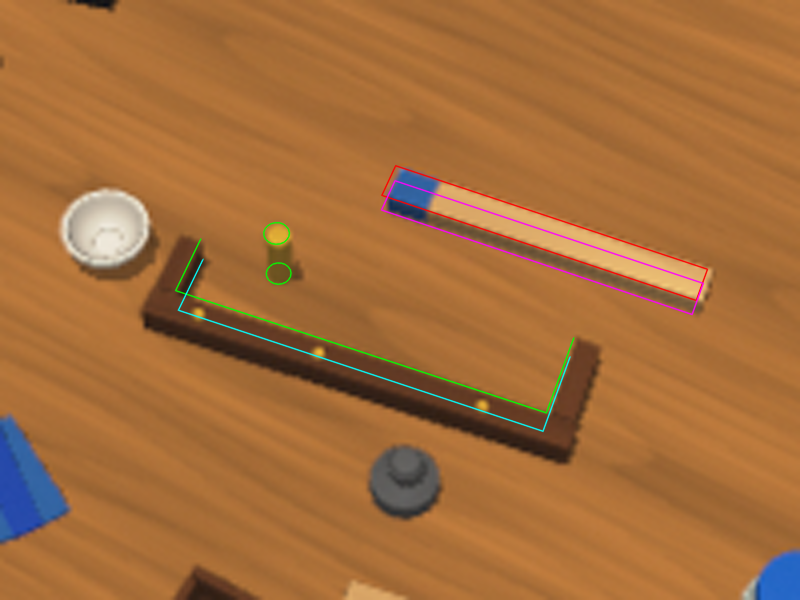

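```bash
cat >> h.py <<'E'
from scipy.optimize import minimize
def mask(d):
    c=cv2.cvtColor(d["color"],cv2.COLOR_RGB2HSV).astype(int);h,s,v=c[...,0],c[...,1],c[...,2]
    pale=(h>10)&(h<25)&(v>185)&(s<150)
    blue=(h>100)&(h<125)&(s>130)&(v>90)
    return pale,blue
def softquad(q,shape,k=4):
    m=np.zeros(((shape[0])*k,(shape[1])*k),np.uint8)
    cv2.fillPoly(m,[np.round(((q+.5)*k-.5)*16).astype(int)],255,cv2.LINE_AA,4)
    return cv2.resize(m,(shape[1],shape[0]),interpolation=cv2.INTER_AREA)/255.
def fitbat(ds,x0,verbose=0):
    x0=np.array(x0);ms=[]
    for d in ds:
        q=proj(d,w(x0,BT));lo=np.floor(q.min(0)-25).astype(int);hi=np.ceil(q.max(0)+25).astype(int)
        lo=np.maximum(lo,0)
        p,b=mask(d);m=(p|b)[lo[1]:hi[1],lo[0]:hi[0]].astype(np.uint8)
        # keep components overlapping predicted
        n,lab=cv2.connectedComponents(m);pr=softquad(proj(d,w(x0,BT))-lo,m.shape)>.5
        keep=[i for i in range(1,n) if ((lab==i)&pr).sum()>5]
        ms.append((d,lo,np.isin(lab,keep).astype(float)))
    def cost(u):
        p=x0+u*np.array([.01,.01,.05]);return sum(np.abs(softquad(proj(d,w(p,BT))-lo,m.shape)-m).sum() for d,lo,m in ms)
    best=None
    for s in ([0,0,0],[1,1,1],[-1,1,-1]):
        r=minimize(cost,np.array(s,float),method="Nelder-Mead",options=dict(initial_simplex=np.array(s)+np.r_[np.zeros((1,3)),np.eye(3)],xatol=.01,fatol=.2))
        if best is None or r.fun<best.fun:best=r
    return x0+best.x*np.array([.01,.01,.05]),best.fun,[m.sum() for _,_,m in ms]
def tobay(bay,p):
    c,s=np.cos(bay[2]),np.sin(bay[2]);d=np.array(p[:2])-bay[:2];return np.array([c*d[0]+s*d[1],-s*d[0]+c*d[1]])
def report(bay,bat):
    e=w(bat,[[0,-.12,.01],[0,.12,.01],[0,0,0]])
    print("bay frame mm: blue",*[f"{n}{np.round(tobay(bay,x)*1e3,1)}" for n,x in zip(("","plain ","mid "),e)],"yaw deg %.1f"%np.degrees(bat[2]-bay[2]))
def tool(bay):
    s=get_state();from scipy.spatial.transform import Rotation as R
    M=R.from_quat(s["eef_rot"]).as_matrix()
    print("t %.2f tcp bay mm"%s["clock"],np.round(tobay(bay,s["tool_pos"])*1e3,1),"z %.1f"%(s["tool_pos"][2]*1e3),"heading-bay deg %.1f"%np.degrees(np.arctan2(M[1,0],M[0,0])-bay[2]),"tz",np.round(M[:,2],3),"F",np.round(s["contact_force"],1),"open",round(float(s["opening"]),2))
E
python3 - <<'E'
from h import *
T=snapshot("top");S=snapshot("scene")
t=lambda *p:[(x/4+220-.375,y/4+120-.375) for x,y in p]
s=lambda *p:[(x/4+200-.375,y/4+140-.375) for x,y in p]
for obs in (1,2,3):
  o=[(T,[BAY[n] for n in("post","cr","cf","sr","sf")],t((484,264),(219,248),(226,320),(533,205),(541,256))),
 (S,[BAY[n] for n in("post","cf","sf")],s((400,194),(697,302),(321,203)))]
  o=o if obs==3 else [o[obs-1]]
  bay,r=fit(o,[.6,0,.1]);print(bay,np.round(r.reshape(-1,2),1).tolist())
np.save("bay.npy",bay)
for ds in ([T],[S],[T,S]):
  bat,f,n=fitbat(ds,[.473,.088,.139]);print(bat,f,n);report(bay,bat)
np.save("bat.npy",bat)
overlay(T,bay,bat,"pics/ot2.png",(220,120,420,270));overlay(S,bay,bat,"pics/os2.png",(230,130,430,280))
tool(bay)
E
```

```text
[0.56553612 0.04378417 0.16179487] [[-0.2, 0.8], [-0.8, -0.1], [-0.1, 0.1], [0.5, -0.5], [0.7, -0.2]]
[0.56801674 0.04802759 0.15649351] [[-0.3, 0.6], [-0.2, -0.2], [0.5, -0.3]]
[0.56626739 0.04568829 0.15959173] [[-0.8, 0.6], [-1.3, -0.4], [-0.7, -0.2], [-0.0, -0.6], [0.2, -0.3], [-0.7, -0.1], [-0.6, -1.1], [0.1, -1.0]]
[0.47523181 0.08870551 0.11900041] 268.8352941176471 [np.float64(344.0)]
bay frame mm: blue [-87.9 -63. ] plain [-78.2 176.8] mid [-83.   56.9] yaw deg -2.3
[0.47187824 0.09333692 0.14769146] 76.65098039215685 [np.float64(646.0)]
bay frame mm: blue [-87.  -57.9] plain [-84.2 182. ] mid [-85.6  62. ] yaw deg -0.7
[0.47169975 0.09177175 0.14142037] 352.8666666666667 [np.float64(344.0), np.float64(646.0)]
bay frame mm: blue [-88.2 -59.5] plain [-83.9 180.5] mid [-86.   60.5] yaw deg -1.0
t 1.30 tcp bay mm [-479. -574.] z 200.6 heading-bay deg 8.0 tz [ 0. -0. -1.] F [ 0.1  0.4 -0.6] open 1.0
```

View pics/os2.png

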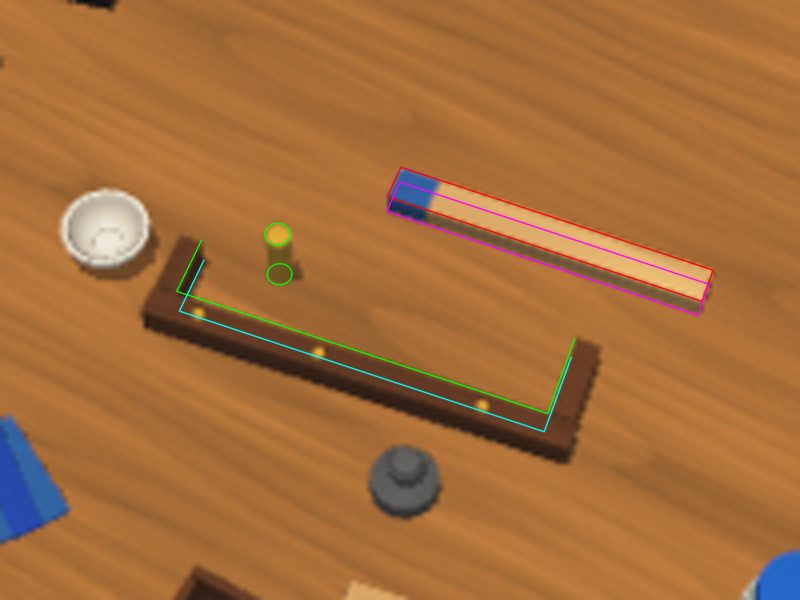

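View pics/ot2.png

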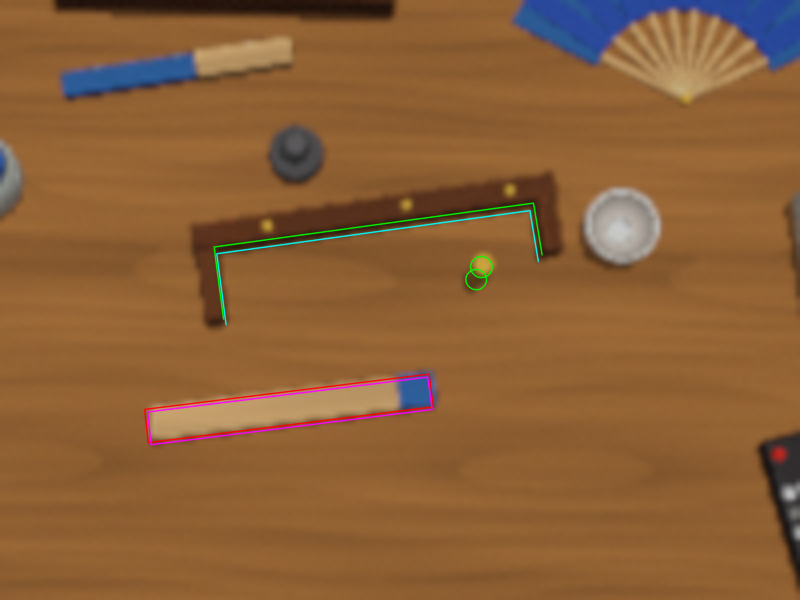

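```bash
python3 - <<'E'
from h import *
import re
a=cv2.imread("pics/top0.png");hs=cv2.cvtColor(a,cv2.COLOR_BGR2HSV)
print("batten",hs[221:226,275:310:6].reshape(-1,3).tolist()[::3]); print("blue",hs[215:220,322:328:3].reshape(-1,3).tolist())
print("table",hs[240:260,250:330:10].reshape(-1,3)[::15].tolist(),np.percentile(hs[235:270,220:400].reshape(-1,3),[1,99],axis=0))
s=open("h.py").read()
s=s.replace("pale=(h>10)&(h<25)&(v>185)&(s<150)","pale=(h>10)&(h<25)&(v>175)&(s<150) if d['intrinsics'][0,0]>450 else (h>10)&(h<25)&(v>155)&(s<145)")
open("h.py","w").write(s)
E
python3 - <<'E'
from h import *
T=snapshot("top");bT=np.array([0.56553612,0.04378417,0.16179487]);bS=np.array([0.56801674,0.04802759,0.15649351])
p,b=mask(T);print((p|b)[205:235,250:335].sum())
bat,f,n=fitbat([T],[.473,.088,.139]);print(bat,f,n);report(bT,bat);report(bS,np.array([0.47187824,0.09333692,0.14769146]))
overlay(T,bT,bat,"pics/ot3.png",(220,120,420,270))
E
```

```text
batten [[17, 112, 195], [17, 115, 187], [17, 115, 195], [17, 117, 190], [17, 114, 194], [17, 116, 192], [17, 114, 195], [17, 117, 187], [17, 114, 193], [17, 127, 157]]
blue [[106, 180, 153], [107, 180, 152], [107, 180, 153], [107, 179, 151], [107, 178, 153], [107, 180, 152], [106, 180, 153], [106, 181, 152], [106, 182, 153], [107, 179, 154]]
table [[15, 169, 142], [15, 166, 149], [14, 163, 153], [15, 166, 149], [15, 167, 145], [15, 167, 145], [15, 169, 143], [15, 168, 141], [15, 165, 147], [15, 168, 138], [15, 168, 144]] [[ 14. 164. 132.]
 [ 15. 171. 152.]]
593
[0.47384205 0.09145813 0.13841193] 64.22745098039215 [np.float64(593.0)]
bay frame mm: blue [-85.6 -58.1] plain [-80.  181.8] mid [-82.8  61.8] yaw deg -1.3
bay frame mm: blue [-89.  -60.3] plain [-86.8 179.7] mid [-87.9  59.7] yaw deg -0.5
```

View pics/ot3.png

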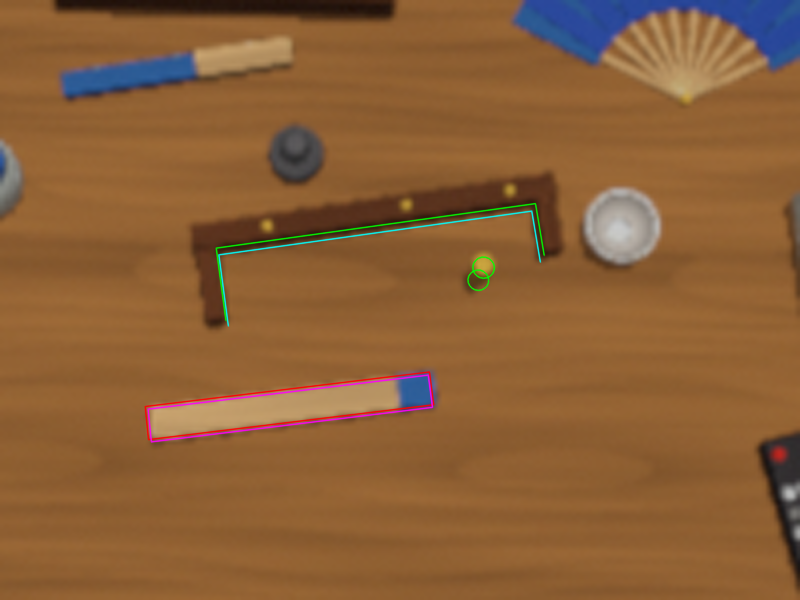

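```bash
python3 - <<'E'
from h import *
d=snapshot("top")
p,b=mask(d);m=p|b
ys,xs=np.nonzero(m[200:240,240:345]);print(xs.mean()+240,ys.mean()+200, "manual",proj(d,w([.47282,.08785,.13905],BT)).mean(0),"fit",proj(d,w([.47384,.09146,.1384],BT)).mean(0))
mm=m[200:240,240:345]
print("blue cols",np.nonzero(b[200:240,240:345].sum(0)>3)[0]+240)
print("pale cols",np.nonzero(p[200:240,240:345].sum(0)>3)[0][[0,-1]]+240)
q=softquad(proj(d,w([.47282,.08785,.13905],BT))-[240,200],mm.shape);ys,xs=np.nonzero(q>.5);print(xs.mean()+240,ys.mean()+200,np.abs(q-mm).sum())
E
```

```text
291.1525423728814 220.98983050847457 manual [292.87724858 221.24793796] fit [291.80781726 220.9274514 ]
blue cols [320 321 322 323 324 325 326 327]
pale cols [257 318]
292.5483870967742 221.27903225806452 99.11372549019609
```

```bash
python3 - <<'E'
s=open("h.py").read()
s=s.replace("blue=(h>100)&(h<125)&(s>130)&(v>90)","C=d['color'].astype(int);blue=(C[...,0]-C[...,2]<5)&(C[...,2]>95)&(C[...,2]-C[...,1]>15)")
open("h.py","w").write(s)
E
python3 - <<'E'
from h import *
bT=np.array([0.56553612,0.04378417,0.16179487]);bS=np.array([0.56801674,0.04802759,0.15649351])
for n,b,box in(("top",bT,(220,120,420,270)),("scene",bS,(230,130,430,280))):
    d=snapshot(n);bat,f,k=fitbat([d],[.473,.088,.139]);print(n,bat,f,k);report(b,bat);overlay(d,b,bat,f"pics/o4{n}.png",box)
E
```

```text
top [0.47410597 0.08968086 0.1375297 ] 52.4078431372549 [np.float64(617.0)]
bay frame mm: blue [-85.8 -59.9] plain [-79.9 180. ] mid [-82.8  60. ] yaw deg -1.4
scene [0.47202045 0.09242507 0.14461549] 58.97254901960784 [np.float64(668.0)]
bay frame mm: blue [-89.3 -61.2] plain [-86.5 178.8] mid [-87.9  58.8] yaw deg -0.7
```

View pics/o4top.png

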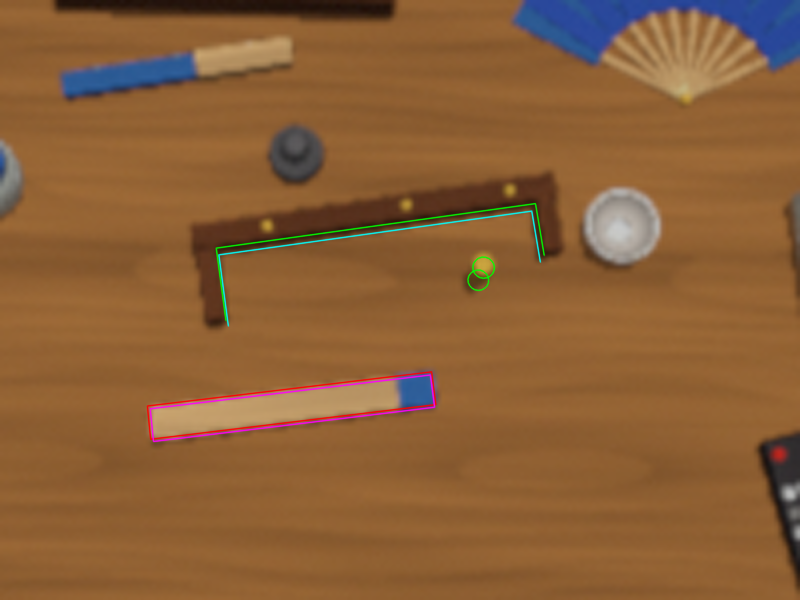

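```bash
python3 -m creep '[0,0,0,0,0,7.0, 0,0,0,0,0,1.0]' 0 20
```

```text
clock: 1.67
tool_pos: [0.1846, -0.5971, 0.2006]
eef_rot: [0.997, 0.078, 0.0, -0.0]
contact_force: [-0.3, 0.2, 0.2]
opening: 0.869
```

```bash
python3 -m creep '[22.4,-33.3,0,0,0,0,22.4,-33.3,0,0,0,0,22.4,-33.3,0,0,0,0,22.4,-33.3,0,0,0,0,22.4,-33.3,0,0,0,0]' 0; python3 -m creep '[22.4,-33.3,0,0,0,0,22.4,-33.3,0,0,0,0,22.4,-33.3,0,0,0,0,22.4,-33.3,0,0,0,0,22.4,-33.3,0,0,0,0]'; python3 -m creep '[22.4,-33.3,0,0,0,0,22.4,-33.3,0,0,0,0,22.4,-33.3,0,0,0,0,22.4,-33.3,0,0,0,0,22.4,-33.3,0,0,0,0]'; python3 -c "
from h import *
tool(np.array([.5667,.0457,.159]))"
```

```text
clock: 2.08
tool_pos: [0.2656, -0.4202, 0.1989]
eef_rot: [0.997, 0.074, -0.001, 0.005]
contact_force: [0.9, 0.3, -0.2]
opening: 0.494
clock: 2.5
tool_pos: [0.354, -0.2312, 0.1979]
eef_rot: [0.997, 0.079, 0.0, 0.007]
contact_force: [1.3, -0.2, -1.0]
opening: 0.11
clock: 2.92
tool_pos: [0.4405, -0.0412, 0.197]
eef_rot: [0.996, 0.085, 0.002, 0.008]
contact_force: [0.6, 0.0, -0.2]
opening: 0.003
t 2.92 tcp bay mm [-138.4  -65.8] z 197.0 heading-bay deg 0.6 tz [ 0.006 -0.015 -1.   ] F [ 0.6  0.  -0.2] open 0.0
```

```bash
cat > tl.py <<'E'
from h import *
tool(np.array([.5667,.0457,.159]))
E
python3 -m creep '[5,-8,35,0,0,0,5,-8,35,0,0,0,5,-7,35,0,0,0,0,0,35,0,0,0,0,0,30,0,0,0]'; python3 tl.py
```

```text
clock: 3.33
tool_pos: [0.4712, -0.0007, 0.0281]
eef_rot: [0.995, 0.102, 0.019, 0.004]
contact_force: [1.0, 0.3, 0.1]
opening: 0.003
t 3.33 tcp bay mm [-101.6  -30.7] z 28.1 heading-bay deg 2.6 tz [ 0.038 -0.004 -0.999] F [1.  0.3 0.1] open 0.0
```

```bash
python3 -m creep '[-10,0,0,0,-2,2.5,-12,2,0,0,0,0,0,0,0,0,0,0]'; python3 tl.py
```

```text
clock: 3.58
tool_pos: [0.4468, -0.0048, 0.0202]
eef_rot: [0.996, 0.085, -0.005, 0.005]
contact_force: [-0.5, -0.3, 0.5]
opening: 0.002
t 3.58 tcp bay mm [-126.4  -30.9] z 20.2 heading-bay deg 0.6 tz [-0.008 -0.011 -1.   ] F [-0.5 -0.3  0.5] open 0.0
```

```bash
python3 -m creep '[0,5,6,0,0,0,0,4,6,0,0,0,0,0,0,0,0,0]'; python3 tl.py; python3 - <<'E'
from h import *
for n in("top","scene"):
    d=snapshot(n);b=np.array([.5667,.0457,.159]);overlay(d,b,None,f"pics/a1{n}.png",(230,130,430,280))
E
```

```text
clock: 3.83
tool_pos: [0.4514, -0.0137, 0.0079]
eef_rot: [0.996, 0.087, -0.002, 0.005]
contact_force: [-0.1, 0.4, -1.4]
opening: 0.005
t 3.83 tcp bay mm [-123.2  -40.4] z 7.9 heading-bay deg 0.9 tz [-0.004 -0.009 -1.   ] F [-0.1  0.4 -1.4] open 0.0
```

View pics/a1scene.png

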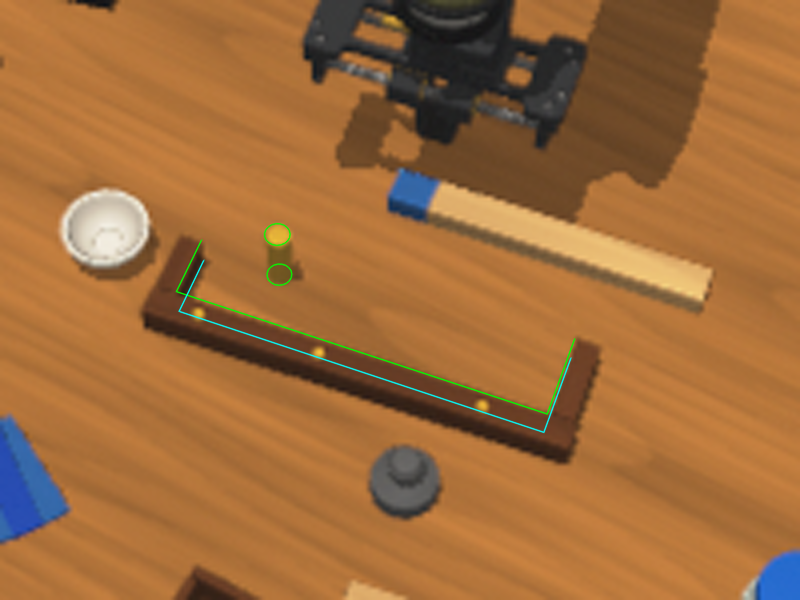

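View pics/a1top.png

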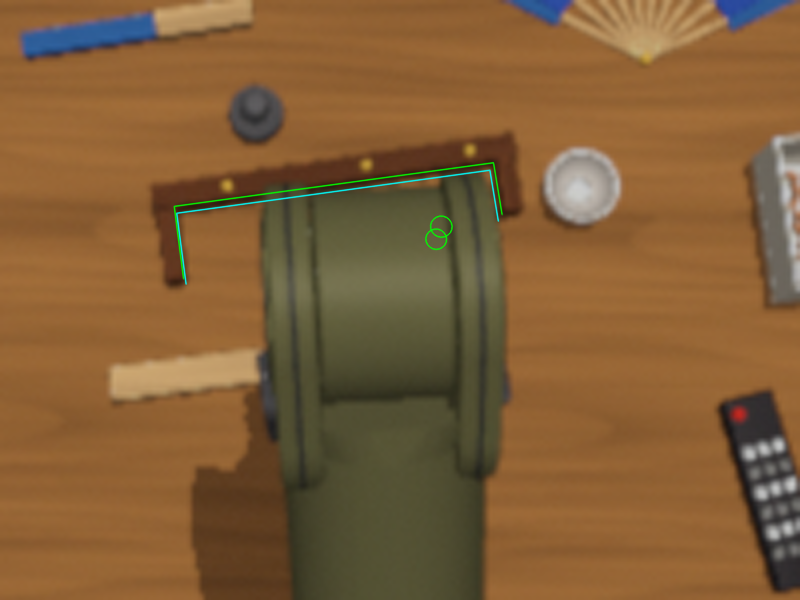

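```bash
cat > look.py <<'E'
import sys
from h import *
b=np.array([.5667,.0457,.159]);bS=np.array([0.568,0.048,0.1575])
tool(b);d=snapshot("scene");x0=np.load("bat.npy")
if len(sys.argv)>2:x0=x0+np.array([float(v) for v in sys.argv[2].split(",")])
bat,f,k=fitbat([d],x0)
bat,f,k=fitbat([d],bat)
np.save("bat.npy",bat);print(np.round(f),k);report(bS,bat);overlay(d,bS,bat,f"pics/{sys.argv[1]}.png",(230,130,430,280))
E
python3 -m creep '[10,0,0,0,0,0,10,0,0,0,0,0,10,0,0,0,0,0,10,0,0,0,0,0,0,0,0,0,0,0]'; python3 look.py b1
```

```text
clock: 4.35
tool_pos: [0.4938, -0.0059, 0.0104]
eef_rot: [0.996, 0.087, -0.0, 0.004]
contact_force: [-0.1, -0.6, -0.6]
opening: 0.002
t 4.35 tcp bay mm [-80.1 -39.4] z 10.4 heading-bay deg 0.9 tz [ 0.    -0.008 -1.   ] F [-0.1 -0.6 -0.6] open 0.0
358.0 [np.float64(351.0)]
bay frame mm: blue [-88.6 -60.8] plain [-86.2 179.2] mid [-87.4  59.2] yaw deg -0.6
```

View pics/b1.png

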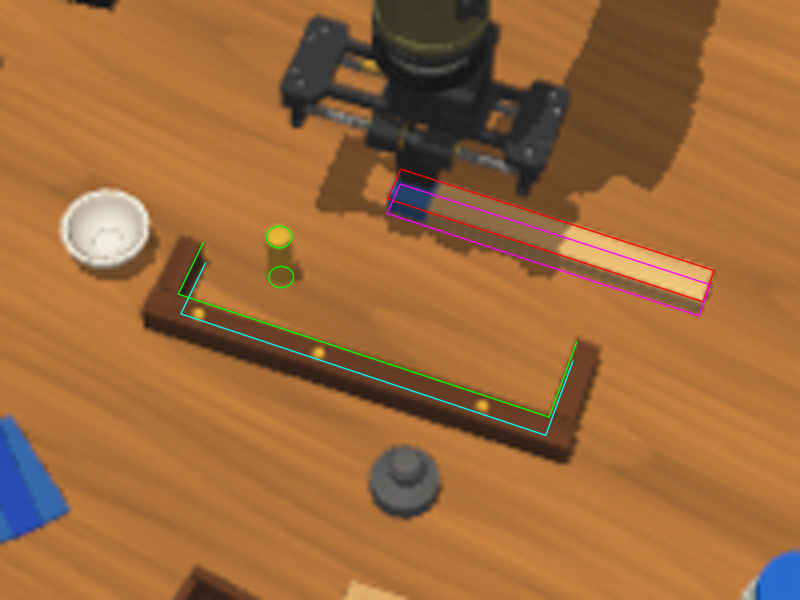

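```bash
python3 - <<'E'
from h import *
d=snapshot("scene");s=get_state();p=s["tool_pos"];q=proj(d,[p,[p[0],p[1],0]]);print(p,q,(q+.5-[230,130])*4-.5)
k=5;x0,y0=300,140;a=cv2.resize(d["color"][y0:y0+100,x0:x0+130,::-1],None,fx=6,fy=6,interpolation=cv2.INTER_CUBIC)
a=cv2.convertScaleAbs(a,alpha=1.8,beta=20)
for c in q: cv2.circle(a,tuple(((c+.5-[x0,y0])*6).astype(int)),5,(0,255,0),1)
cv2.imwrite("pics/b1z.png",a)
E
```

```text
[ 0.49087191 -0.00649715  0.01017699] [[333.66547217 180.2663609 ]
 [333.55985854 182.12982716]] [[416.16188867 202.5654436 ]
 [415.73943417 210.01930864]]
```

View pics/b1z.png

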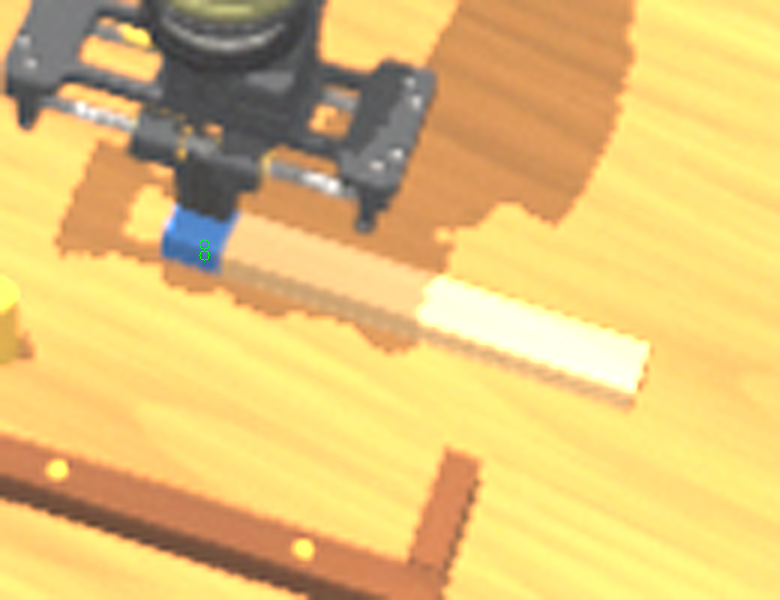

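```bash
python3 - <<'E'
from h import *
d=snapshot("scene");T=snapshot("top")
b=np.array([.5667,.0457,.159])
for P in ([.4514,-.0137,.0079],[.4468,-.0048,.0202]):
  print((proj(d,P)+.5-[230,130])*4-.5)
  # front lower edge of finger tips
  print((proj(d,w([P[0],P[1],b[2]],[[.009,.0175,P[2]],[.009,-.0175,P[2]],[-.009,0.0175,P[2]]]))+.5-[230,130])*4-.5)
s=get_state();print(s)
E
python3 tl.py
```

```text
[[432.99230537 161.63151798]]
[[451.18618303 177.95329677]
 [406.873599   164.11232169]
 [459.06142348 159.15542425]]
[[447.11876622 152.84188983]]
[[465.50710874 169.23512899]
 [420.83243266 155.33148235]
 [473.35484779 150.35705671]]
{'clock': 4.55, 'q': array([-0.07537575,  0.86208665, -0.01901271,  2.09880954,  0.12442028,
        0.18863865, -1.60675592]), 'qd': array([-0.00104679,  0.002902  ,  0.00058267,  0.00304016,  0.00081363,
        0.00013956,  0.00042286]), 'joint_torque': array([-5.84693032e-02, -4.83401763e+01,  1.20529778e+00, -3.87592167e+00,
        5.11009057e-03, -8.49879440e-02,  3.36685935e-04]), 'tool_pos': array([ 0.48965096, -0.00677375,  0.00992395]), 'eef_rot': array([ 0.99619658,  0.08696269, -0.00321047,  0.00442201]), 'contact_force': array([-0.79203188,  0.97885328,  0.54960855]), 'moment': array([-0.02215339, -0.02824716,  0.02476489]), 'opening': 0.006706912833701272}
t 4.55 tcp bay mm [-84.4 -39.6] z 9.9 heading-bay deg 0.9 tz [-0.006 -0.009 -1.   ] F [-0.8  1.   0.5] open 0.01
```

```bash
python3 -m creep '[-10,0,0,0,0,0,-15,0,0,0,0,0,-20,0,0,0,0,0,-5,0,0,0,0,0,0,0,0,0,0,0]'; python3 - <<'E'
from h import *
tool(np.array([.5667,.0457,.159]))
d=snapshot("scene");s=get_state();p=s["tool_pos"];q=proj(d,[p])
x0,y0=300,130;a=cv2.resize(d["color"][y0:y0+75,x0:x0+100,::-1],None,fx=8,fy=8,interpolation=cv2.INTER_CUBIC)
a=cv2.convertScaleAbs(a,alpha=2.2,beta=20)
for c in q: cv2.circle(a,tuple(((c+.5-[x0,y0])*8).astype(int)),5,(0,255,0),1)
cv2.imwrite("pics/b2z.png",a)
E
```

```text
clock: 4.97
tool_pos: [0.4362, -0.0161, 0.0108]
eef_rot: [0.996, 0.087, -0.004, 0.004]
contact_force: [0.8, 0.4, 1.1]
opening: 0.002
t 4.97 tcp bay mm [-138.6  -40.4] z 10.8 heading-bay deg 0.9 tz [-0.007 -0.01  -1.   ] F [0.8 0.4 1.1] open 0.0
```

View pics/b2z.png

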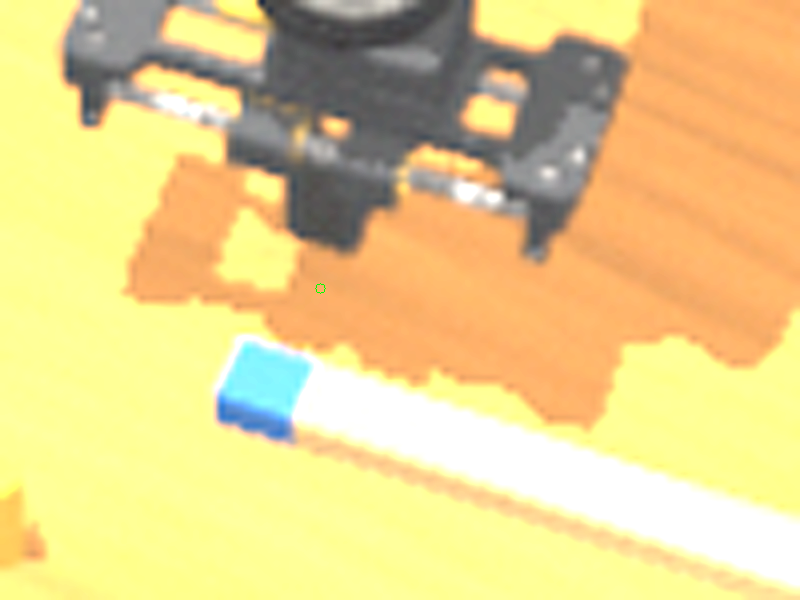

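```bash
python3 -m creep '[0,0,4,0,0,0,0,0,3,0,0,0,0,0,0,0,0,0]';python3 tl.py
```

```text
clock: 5.27
tool_pos: [0.4397, -0.0157, 0.0051]
eef_rot: [0.996, 0.087, -0.003, 0.004]
contact_force: [-0.3, -0.9, 0.4]
opening: 0.004
t 5.27 tcp bay mm [-135.1  -40.5] z 5.1 heading-bay deg 0.9 tz [-0.005 -0.009 -1.   ] F [-0.3 -0.9  0.4] open 0.0
```

```bash
python3 -m creep '[0,0,4,0,0,0,0,0,2,0,0,0,0,0,0,0,0,0]';python3 tl.py;  python3 -m creep '[0,0,4,0,0,0,0,0,0,0,0,0]';python3 tl.py
```

```text
clock: 5.52
tool_pos: [0.4424, -0.0152, 0.001]
eef_rot: [0.996, 0.087, -0.002, 0.004]
contact_force: [0.2, 0.9, 0.3]
opening: 0.003
t 5.52 tcp bay mm [-132.4  -40.4] z 1.0 heading-bay deg 0.9 tz [-0.003 -0.009 -1.   ] F [0.2 0.9 0.3] open 0.0
clock: 5.68
tool_pos: [0.4436, -0.0151, -0.0014]
eef_rot: [0.996, 0.087, -0.001, 0.004]
contact_force: [0.3, -0.0, -0.7]
opening: 0.007
t 5.68 tcp bay mm [-131.2  -40.6] z -1.4 heading-bay deg 0.9 tz [-0.002 -0.009 -1.   ] F [ 0.3 -0.  -0.7] open 0.01
```

```bash
python3 -m creep '[-1,0,4,0,0,0,0,0,0,0,0,0]';python3 tl.py;  python3 -m creep '[-1,0,4,0,0,0,0,0,0,0,0,0]';python3 tl.py; python3 -m creep '[-1,0,3,0,0,0,0,0,0,0,0,0]';python3 tl.py
```

```text
clock: 5.85
tool_pos: [0.444, -0.0153, -0.004]
eef_rot: [0.996, 0.087, -0.001, 0.005]
contact_force: [0.5, -0.3, 0.1]
opening: 0.003
t 5.85 tcp bay mm [-130.8  -40.8] z -4.0 heading-bay deg 0.9 tz [-0.001 -0.009 -1.   ] F [ 0.5 -0.3  0.1] open 0.0
clock: 6.02
tool_pos: [0.4445, -0.0154, -0.0073]
eef_rot: [0.996, 0.088, -0.001, 0.005]
contact_force: [-0.4, -0.8, 0.5]
opening: 0.006
t 6.02 tcp bay mm [-130.3  -41. ] z -7.3 heading-bay deg 0.9 tz [-0.001 -0.009 -1.   ] F [-0.4 -0.8  0.5] open 0.01
clock: 6.18
tool_pos: [0.445, -0.0156, -0.0094]
eef_rot: [0.996, 0.088, -0.001, 0.005]
contact_force: [-0.2, -0.4, -0.3]
opening: 0.003
t 6.18 tcp bay mm [-129.9  -41.3] z -9.4 heading-bay deg 1.0 tz [-0.002 -0.009 -1.   ] F [-0.2 -0.4 -0.3] open 0.0
```

```bash
python3 - <<'E'
from h import *
d=snapshot("scene");s=get_state();p=s["tool_pos"];q=proj(d,[p,p+[0,0,.0185],p+[0,0,.0275]])
x0,y0=300,130;a=cv2.resize(d["color"][y0:y0+75,x0:x0+100,::-1],None,fx=8,fy=8,interpolation=cv2.INTER_CUBIC)
a=cv2.convertScaleAbs(a,alpha=2.2,beta=20)
for c in q: cv2.circle(a,tuple(((c+.5-[x0,y0])*8).astype(int)),5,(0,255,0),1)
cv2.imwrite("pics/b3z.png",a)
E
```

```text
(no output)
```

View pics/b3z.png

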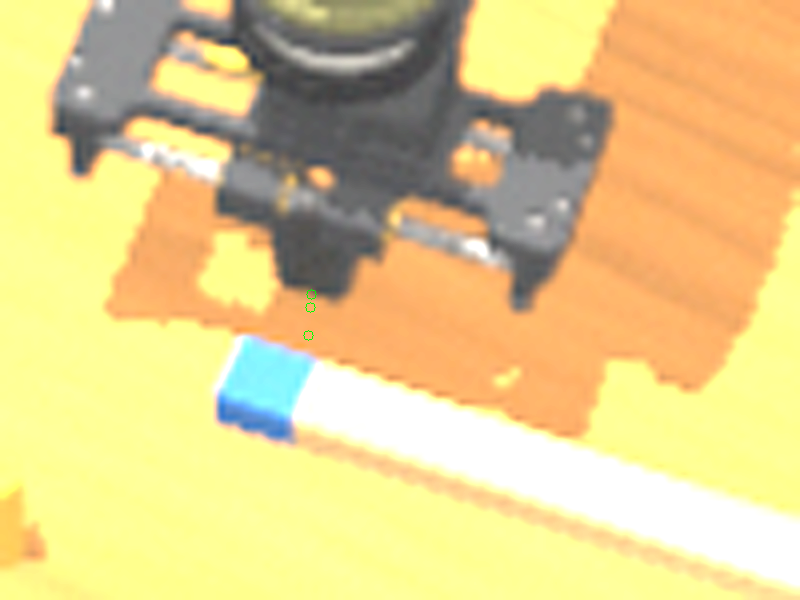

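```bash
for i in 1; do python3 -m creep '[-1,0,4,0,0,0,-1,0,4,0,0,0,0,0,0,0,0,0]';python3 tl.py;  python3 -m creep '[-1,0,4,0,0,0,0,0,0,0,0,0]';python3 tl.py; python3 -m creep '[-1,0,4,0,0,0,0,0,0,0,0,0]';python3 tl.py; done
```

```text
clock: 6.48
tool_pos: [0.446, -0.0162, -0.0152]
eef_rot: [0.996, 0.088, -0.004, 0.004]
contact_force: [-0.2, -0.4, 0.1]
opening: 0.004
t 6.48 tcp bay mm [-129.  -42.] z -15.2 heading-bay deg 1.0 tz [-0.007 -0.009 -1.   ] F [-0.2 -0.4  0.1] open 0.0
clock: 6.65
tool_pos: [0.4463, -0.0165, -0.0184]
eef_rot: [0.996, 0.088, -0.005, 0.004]
contact_force: [0.5, -0.3, 0.7]
opening: 0.008
t 6.65 tcp bay mm [-128.7  -42.4] z -18.4 heading-bay deg 1.0 tz [-0.01  -0.009 -1.   ] F [ 0.5 -0.3  0.7] open 0.01
clock: 6.82
tool_pos: [0.4466, -0.0169, -0.0217]
eef_rot: [0.996, 0.088, -0.007, 0.004]
contact_force: [-0.6, 0.5, -0.2]
opening: 0.007
t 6.82 tcp bay mm [-128.5  -42.8] z -21.7 heading-bay deg 1.0 tz [-0.013 -0.009 -1.   ] F [-0.6  0.5 -0.2] open 0.01
```

```bash
python3 -m creep '[-1,0,3,0,0.7,0,0,0,3,0,0,0,0,0,0,0,0,0]';python3 tl.py;python3 - <<'E'
from h import *
d=snapshot("scene");s=get_state();p=s["tool_pos"];q=proj(d,[p,p+[0,0,.0185],p+[0,0,.0275]])
x0,y0=300,130;a=cv2.resize(d["color"][y0:y0+75,x0:x0+100,::-1],None,fx=8,fy=8,interpolation=cv2.INTER_CUBIC)
a=cv2.convertScaleAbs(a,alpha=2.2,beta=20)
for c in q: cv2.circle(a,tuple(((c+.5-[x0,y0])*8).astype(int)),5,(0,255,0),1)
cv2.imwrite("pics/b4z.png",a)
E
```

```text
clock: 7.07
tool_pos: [0.4504, -0.0175, -0.0241]
eef_rot: [0.996, 0.088, -0.005, 0.003]
contact_force: [-0.1, -0.2, 0.5]
opening: 0.005
t 7.07 tcp bay mm [-124.8  -44. ] z -24.1 heading-bay deg 1.0 tz [-0.01  -0.006 -1.   ] F [-0.1 -0.2  0.5] open 0.01
```

View pics/b4z.png

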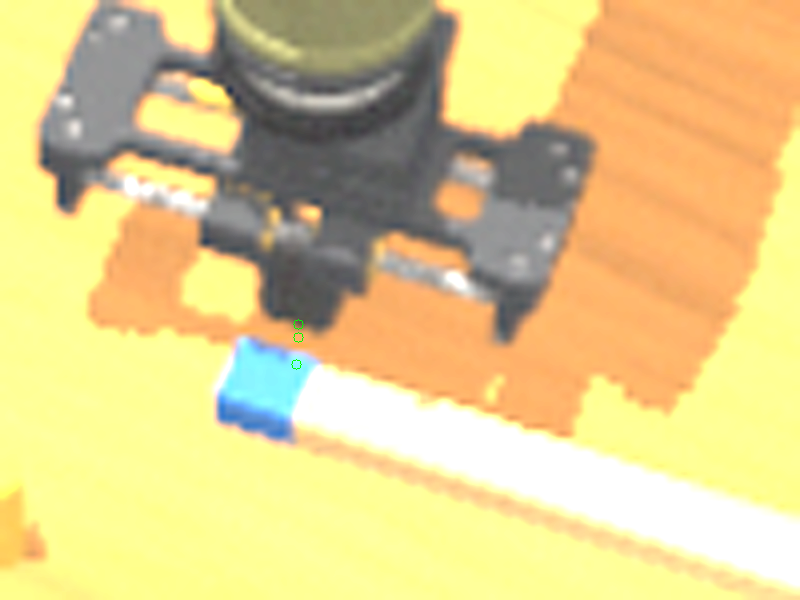

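```bash
python3 -m creep '[-2,0,4,0,0.5,0,-1,-2,0,0,0,0,0,0,0,0,0,0]';python3 tl.py; python3 -m creep '[-2,0,4,0,0,0,0,0,0,0,0,0]';python3 tl.py
```

```text
clock: 7.37
tool_pos: [0.4511, -0.0163, -0.0246]
eef_rot: [0.996, 0.088, -0.005, 0.002]
contact_force: [0.2, 1.0, 0.0]
opening: 0.005
t 7.37 tcp bay mm [-124.   -42.9] z -24.6 heading-bay deg 1.0 tz [-0.009 -0.004 -1.   ] F [0.2 1.  0. ] open 0.0
clock: 7.53
tool_pos: [0.4507, -0.0167, -0.0273]
eef_rot: [0.996, 0.088, -0.006, 0.001]
contact_force: [0.5, 0.0, 0.5]
opening: 0.006
t 7.53 tcp bay mm [-124.4  -43.3] z -27.3 heading-bay deg 1.0 tz [-0.013 -0.004 -1.   ] F [0.5 0.  0.5] open 0.01
```

```bash
python3 -m creep '[8,0,1,0,0,0,8,0,1,0,0,0,8,0,1,0,0,0,0,0,0,0,0,0]';python3 look.py b5
```

```text
clock: 7.87
tool_pos: [0.473, -0.0133, -0.031]
eef_rot: [0.996, 0.088, -0.009, 0.003]
contact_force: [-0.1, 0.5, -0.3]
opening: 0.005
t 7.87 tcp bay mm [-101.9  -43.4] z -31.0 heading-bay deg 1.0 tz [-0.017 -0.007 -1.   ] F [-0.1  0.5 -0.3] open 0.01
215.0 [np.float64(508.0)]
bay frame mm: blue [-76.1 -60.5] plain [-91.2 179. ] mid [-83.6  59.3] yaw deg 3.6
```

View pics/b5.png

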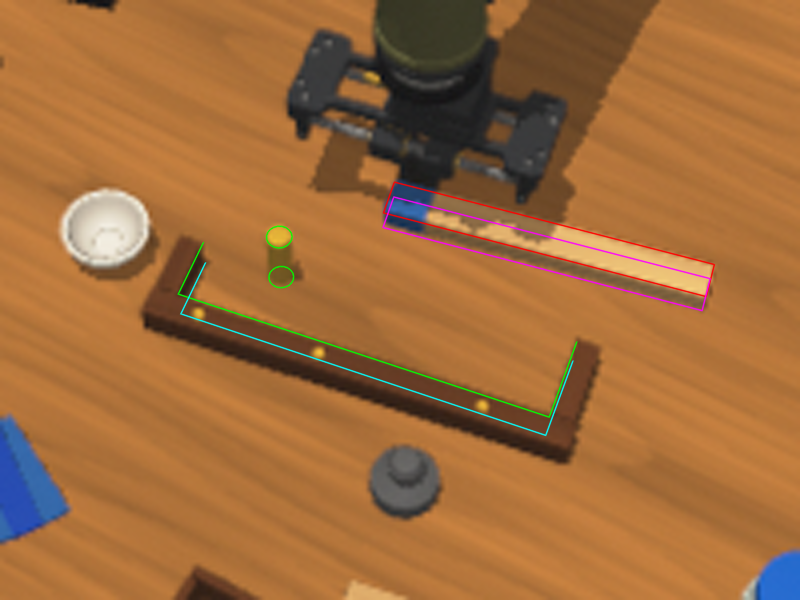

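```bash
python3 - <<'E'
import cv2,numpy as np
a=cv2.imread("pics/b5.png");h=cv2.cvtColor(a,cv2.COLOR_BGR2HSV)
b=cv2.imread("pics/a1scene.png");g=cv2.cvtColor(b,cv2.COLOR_BGR2HSV)
for n,im,p in (("lit top",g,(600,245)),("side",g,(600,272)),("side2",g,(480,232)),("table",g,(600,320)),("tabshadow",g,(600,150)),("top shadow",h,(470,222)),("top sh2",h,(520,238)),("blue sh",h,(405,200)),("blue side",g,(410,208)),("blueside sh",h,(405,222)),("batshadowside",h,(450,233)),("fingerblack",h,(415,165)),("castshadow",h,(330,175))):
    print(n,im[p[1],p[0]])
sn=cv2.imread("pics/scene0.png");s=cv2.cvtColor(sn,cv2.COLOR_BGR2HSV)
print(np.percentile(s[150:260,240:330].reshape(-1,3),[1,50,99],axis=0))
E
```

```text
lit top [ 18 128 235]
side [ 17 129 128]
side2 [ 16 128 118]
table [ 15 174 188]
tabshadow [ 14 162 113]
top shadow [ 16 129 140]
top sh2 [ 17 133 220]
blue sh [148 237 216]
blue side [107 163  91]
blueside sh [106 170  81]
batshadowside [ 16 129 113]
fingerblack [38 34 30]
castshadow [ 14 162 113]
[[ 10.  22.  52.]
 [ 14. 172. 170.]
 [ 23. 177. 223.]]
```

```bash
cat >> h.py <<'E'
B8=np.array([[x,y,z] for z in(0,.02) for x,y,_ in BT])
def sil(d,p):
    q=proj(d,w(p,B8)).astype(np.float32);return cv2.convexHull(q)[:,0].astype(float)
def fitbat(ds,x0,verbose=0):
    x0=np.array(x0);ms=[]
    for d in ds:
        q=sil(d,x0);lo=np.maximum(np.floor(q.min(0)-22).astype(int),0);hi=np.ceil(q.max(0)+22).astype(int)
        C=d["color"][lo[1]:hi[1],lo[0]:hi[0]];H=cv2.cvtColor(C,cv2.COLOR_RGB2HSV).astype(int);C=C.astype(int)
        pale=(H[...,0]>=13)&(H[...,0]<=22)&(H[...,1]<150)&(H[...,1]>80)&(H[...,2]>85)
        blue=(C[...,0]-C[...,2]<0)&(C[...,2]>60)&(H[...,1]>100)
        m=(pale|blue).astype(np.uint8);n,lab=cv2.connectedComponents(m);pr=softquad(q-lo,m.shape)>.5
        keep=[i for i in range(1,n) if ((lab==i)&pr).sum()>8]
        ign=(H[...,2]<75)&((H[...,1]<120))
        ms.append((d,lo,np.isin(lab,keep).astype(float),(~ign).astype(float)))
    def cost(u):
        p=x0+u*np.array([.01,.01,.05]);return sum((W*np.abs(softquad(sil(d,p)-lo,m.shape)-m)).sum() for d,lo,m,W in ms)
    best=None
    for s in ([0,0,0],[1,1,1],[-1,1,-1],[1,-1,1]):
        r=minimize(cost,np.array(s,float),method="Nelder-Mead",options=dict(initial_simplex=np.array(s)+np.r_[np.zeros((1,3)),np.eye(3)],xatol=.01,fatol=.2))
        if best is None or r.fun<best.fun:best=r
    return x0+best.x*np.array([.01,.01,.05]),best.fun,[m.sum() for _,_,m,_ in ms]
E
python3 look.py b6
```

```text
t 7.92 tcp bay mm [-102.9  -43.3] z -31.0 heading-bay deg 1.0 tz [-0.018 -0.007 -1.   ] F [-0.7 -0.1 -0.1] open 0.01
77.0 [np.float64(931.0)]
bay frame mm: blue [-81.  -60.7] plain [-90.  179.2] mid [-85.5  59.2] yaw deg 2.1
```

View pics/b6.png

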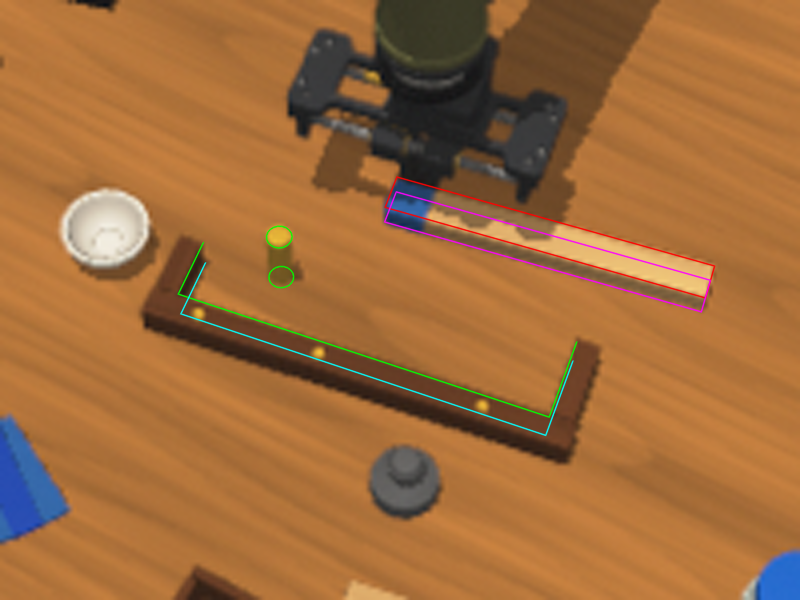

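```bash
python3 -m creep '[10,0,0,0,1,0,12,0,0,0,0,0,12,0,0,0,0,0,10,0,0,0,0,0,0,0,0,0,0,0]';python3 look.py b7 .02,0,.1
```

```text
clock: 8.38
tool_pos: [0.5122, -0.0068, -0.0316]
eef_rot: [0.996, 0.09, -0.003, 0.004]
contact_force: [1.6, -0.7, -0.2]
opening: 0.001
t 8.38 tcp bay mm [-62.1 -43.2] z -31.6 heading-bay deg 1.2 tz [-0.004 -0.009 -1.   ] F [ 1.6 -0.7 -0.2] open 0.0
80.0 [np.float64(932.0)]
bay frame mm: blue [-33.8 -55. ] plain [-104.5  174.4] mid [-69.2  59.7] yaw deg 17.1
```

View pics/b7.png

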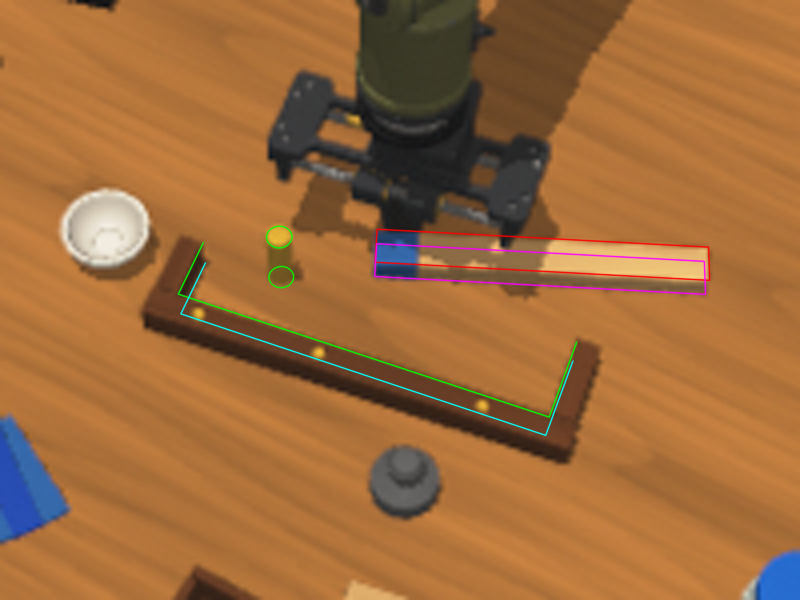

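```bash
python3 -m creep '[9,0,0,0,0,0,9,0,0,0,0,0,9,0,0,0,0,0,6,0,0,0,0,0,0,0,0,0,0,0]';python3 look.py b8 .01,0,.15
```

```text
clock: 8.85
tool_pos: [0.5385, -0.0022, -0.0329]
eef_rot: [0.996, 0.092, -0.006, 0.007]
contact_force: [0.5, -1.0, -0.1]
opening: 0.003
t 8.85 tcp bay mm [-35.4 -42.8] z -32.9 heading-bay deg 1.5 tz [-0.011 -0.015 -1.   ] F [ 0.5 -1.  -0.1] open 0.0
83.0 [np.float64(919.0)]
bay frame mm: blue [ -2.6 -48.8] plain [-111.1  165.3] mid [-56.9  58.2] yaw deg 26.9
```

View pics/b8.png

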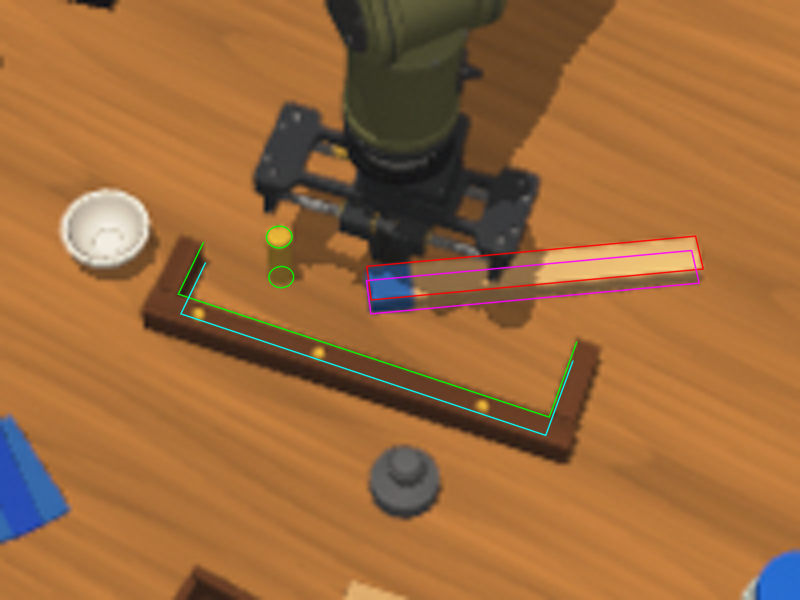

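```bash
python3 -m creep '[6,0,0,0,0,0,2,0,0,0,0,0,0,0,0,0,0,0]';python3 look.py b9 .0,0,.0
```

```text
clock: 9.15
tool_pos: [0.544, -0.0013, -0.0333]
eef_rot: [0.996, 0.093, -0.008, 0.008]
contact_force: [-1.3, -0.0, 0.2]
opening: 0.005
t 9.15 tcp bay mm [-29.8 -42.8] z -33.3 heading-bay deg 1.5 tz [-0.014 -0.017 -1.   ] F [-1.3 -0.   0.2] open 0.0
87.0 [np.float64(912.0)]
bay frame mm: blue [  3.8 -47.8] plain [-112.   162.4] mid [-54.1  57.3] yaw deg 28.9
```

```bash
python3 -m creep '[-15,0,-3,0,0,0,-12,0,-35,0,0,0,-10,-10,-38,0,0,0,-12,-38,0,0,0,0,-12,-38,0,0,0,0]'; python3 -m creep '[-10,-38,0,0,0,0,-10,-38,0,0,0,0,-10,-35,0,0,0,0,-5,-15,0,0,0,0,0,0,0,0,0,0]';python3 tl.py
```

```text
clock: 9.62
tool_pos: [0.471, 0.0631, 0.0428]
eef_rot: [0.997, 0.081, -0.007, 0.011]
contact_force: [-0.1, 1.4, 0.2]
opening: 0.003
clock: 10.03
tool_pos: [0.4118, 0.1948, 0.0431]
eef_rot: [0.996, 0.084, -0.005, 0.006]
contact_force: [-0.5, -0.1, -0.6]
opening: 0.007
t 10.03 tcp bay mm [-129.4  171.7] z 43.1 heading-bay deg 0.6 tz [-0.008 -0.012 -1.   ] F [-0.5 -0.1 -0.6] open 0.01
```

```bash
python3 -m creep '[0,-10,0,0,0,-7,0,-10,0,0,0,-7,0,-2,0,0,0,-7,0,0,0,0,0,-7,0,0,0,0,0,0]'; python3 look.py b10
```

```text
clock: 10.45
tool_pos: [0.4082, 0.2143, 0.0434]
eef_rot: [0.945, 0.328, -0.005, 0.006]
contact_force: [-0.1, -0.1, -0.4]
opening: 0.008
t 10.45 tcp bay mm [-129.8  191.6] z 43.4 heading-bay deg 29.1 tz [-0.005 -0.015 -1.   ] F [-0.1 -0.1 -0.4] open 0.01
83.0 [np.float64(935.0)]
bay frame mm: blue [  2.7 -47. ] plain [-112.4  163.6] mid [-54.9  58.3] yaw deg 28.7
```

View pics/b10.png

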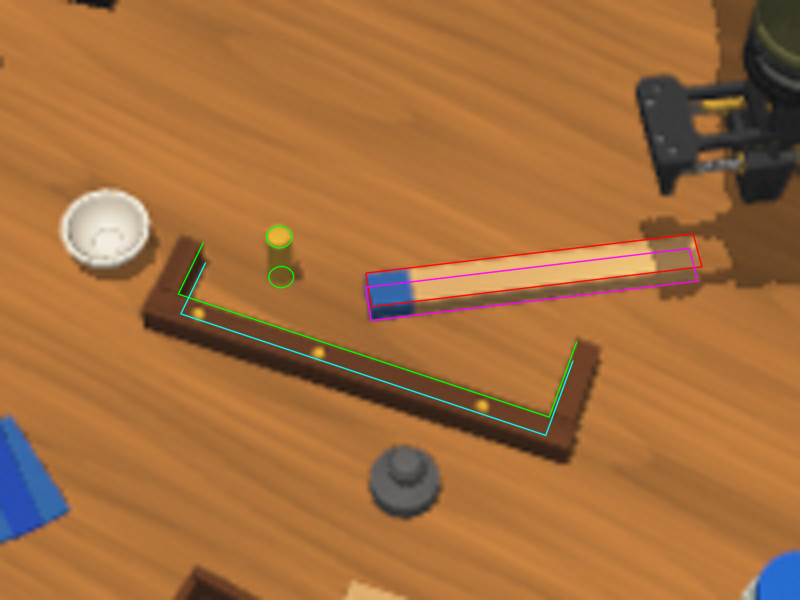

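```bash
python3 -m creep '[0,0,30,0,0,0,0,0,30,0,0,0,0,0,8,0,0,0,0,0,0,0,0,0]'; python3 tl.py
```

```text
clock: 10.83
tool_pos: [0.4125, 0.2104, -0.0255]
eef_rot: [0.949, 0.314, -0.002, 0.006]
contact_force: [0.1, 0.2, -0.4]
opening: 0.005
t 10.83 tcp bay mm [-126.2  187.1] z -25.5 heading-bay deg 27.5 tz [ 0.    -0.012 -1.   ] F [ 0.1  0.2 -0.4] open 0.0
```

```bash
python3 -m creep '[0,0,5,0,0,-1.3,0,8,0,0,0,0,0,8,0,0,0,0,0,8,0,0,0,0,0,0,0,0,0,0]'; python3 look.py b11 .01,-.01,0
```

```text
clock: 11.25
tool_pos: [0.4295, 0.1877, -0.0292]
eef_rot: [0.948, 0.319, -0.001, 0.007]
contact_force: [0.8, -0.2, -0.0]
opening: 0.008
t 11.25 tcp bay mm [-113.   161.9] z -29.2 heading-bay deg 28.0 tz [ 0.002 -0.014 -1.   ] F [ 0.8 -0.2 -0. ] open 0.01
90.0 [np.float64(949.0)]
bay frame mm: blue [ 10.5 -57.6] plain [-107.   151.7] mid [-48.3  47. ] yaw deg 29.3
```

View pics/b11.png

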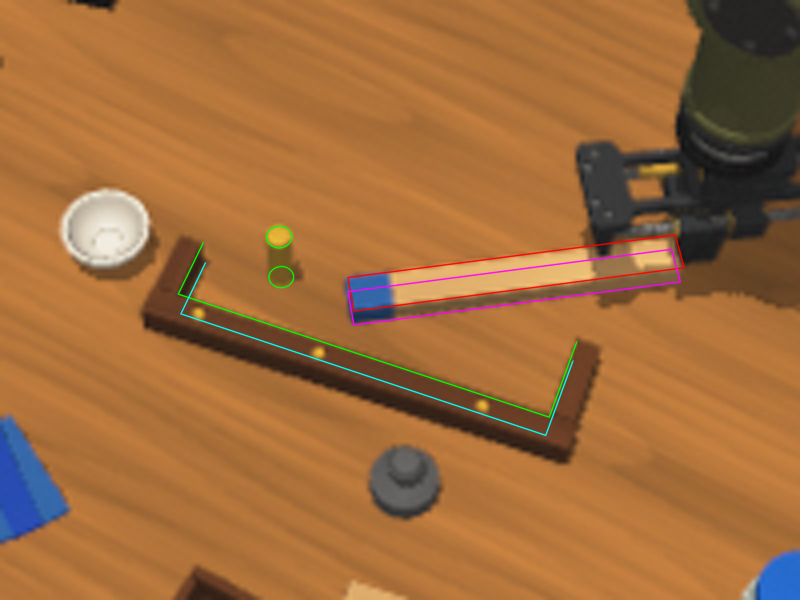

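```bash
python3 -m creep '[0,8,0,0,0,0,0,8,0,0,0,0,0,8,0,0,0,0,0,6,0,0,0,0,0,0,0,0,0,0]'; python3 look.py b12 .015,-.025,0
```

```text
clock: 11.72
tool_pos: [0.4477, 0.1665, -0.0267]
eef_rot: [0.948, 0.317, 0.0, 0.003]
contact_force: [-0.2, -0.2, -0.2]
opening: 0.003
t 11.72 tcp bay mm [-98.4 138.1] z -26.7 heading-bay deg 27.9 tz [ 0.002 -0.006 -1.   ] F [-0.2 -0.2 -0.2] open 0.0
98.0 [np.float64(952.0)]
bay frame mm: blue [ 22.7 -83.4] plain [-91.8 127.4] mid [-34.5  22. ] yaw deg 28.5
```

View pics/b12.png

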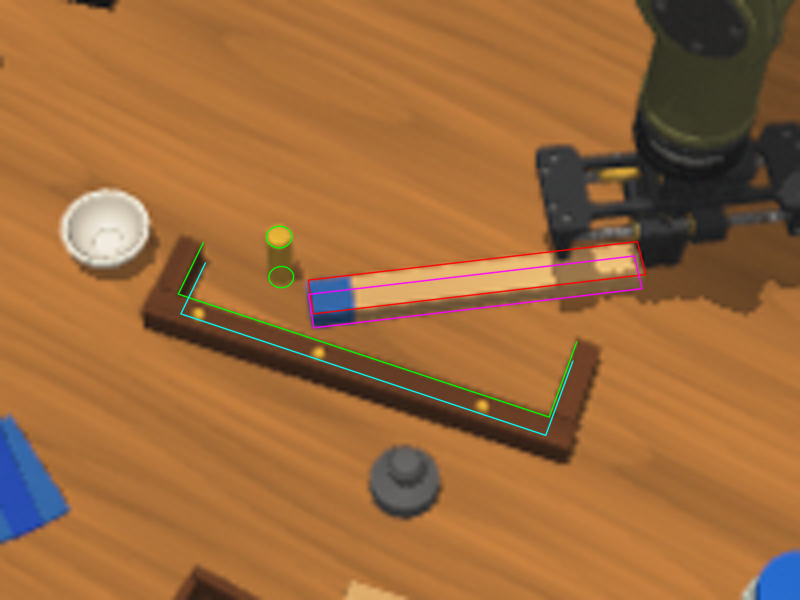

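```bash
python3 -m creep '[0,8,2,0,0,0,0,8,1,0,0,0,0,8,1,0,0,0,0,8,0,0,0,0,0,0,0,0,0,0]'; python3 look.py b13 .015,-.025,0
```

```text
clock: 12.18
tool_pos: [0.466, 0.1457, -0.03]
eef_rot: [0.947, 0.321, 0.001, -0.001]
contact_force: [0.3, -0.8, 0.2]
opening: 0.004
t 12.18 tcp bay mm [-83.6 114.7] z -30.0 heading-bay deg 28.3 tz [ 0.001  0.002 -1.   ] F [ 0.3 -0.8  0.2] open 0.0
90.0 [np.float64(949.0)]
bay frame mm: blue [  37.2 -107.9] plain [-78.2 102.5] mid [-20.5  -2.7] yaw deg 28.7
```

View pics/b13.png

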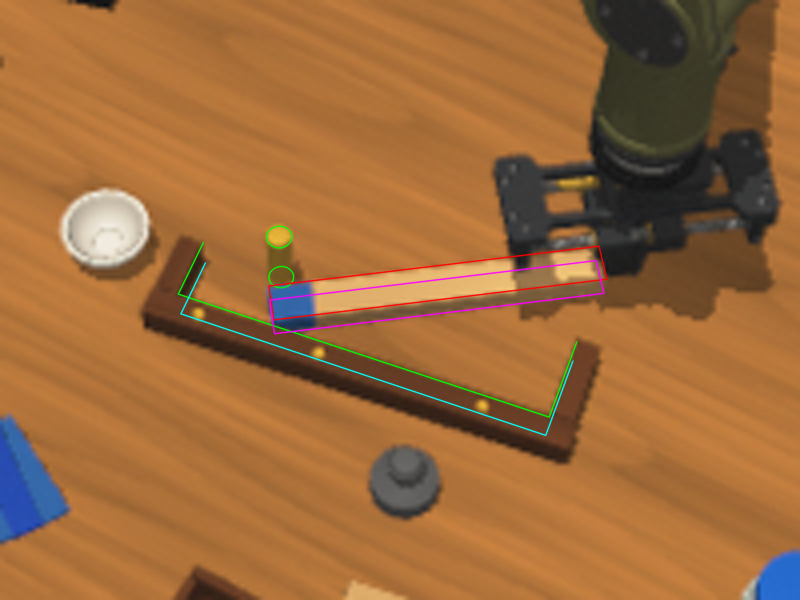

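```bash
python3 -m creep '[0,6,0,0,0,0,0,6,0,0,0,0,0,0,0,0,0,0]'; python3 look.py b14 .005,-.01,0
```

```text
clock: 12.48
tool_pos: [0.4729, 0.1366, -0.0303]
eef_rot: [0.947, 0.321, 0.0, -0.002]
contact_force: [-0.7, 1.0, -0.4]
opening: 0.007
t 12.48 tcp bay mm [-78.2 104.6] z -30.3 heading-bay deg 28.4 tz [-0.     0.004 -1.   ] F [-0.7  1.  -0.4] open 0.01
95.0 [np.float64(934.0)]
bay frame mm: blue [  43.  -116.3] plain [-73.8  93.4] mid [-15.4 -11.4] yaw deg 29.1
```

View pics/b14.png

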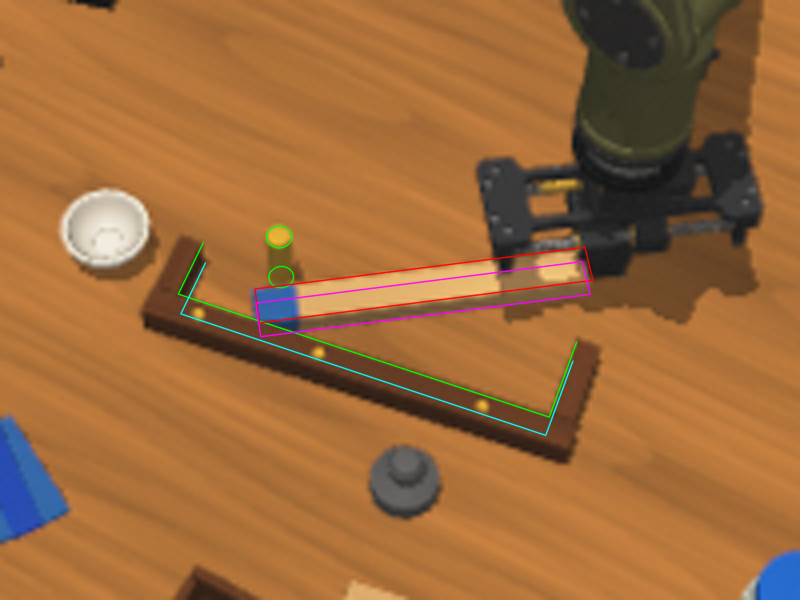

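```bash
python3 -m creep '[0,-10,0,0,0,0,-20,-6,0,0,0,0,-22,0,0,0,0,0,0,0,0,0,0,0]'; python3 tl.py; python3 -m creep '[0,25,0,0,0,0,0,25,0,0,0,0,0,4,0,0,0,0,0,0,0,0,0,0]';python3 tl.py
```

```text
clock: 12.87
tool_pos: [0.4361, 0.1244, -0.0277]
eef_rot: [0.947, 0.321, -0.003, -0.001]
contact_force: [0.2, -1.2, 0.7]
opening: 0.006
t 12.87 tcp bay mm [-116.5   98.4] z -27.7 heading-bay deg 28.3 tz [-0.006 -0.001 -1.   ] F [ 0.2 -1.2  0.7] open 0.01
clock: 13.2
tool_pos: [0.4691, 0.0876, -0.0284]
eef_rot: [0.944, 0.33, -0.006, 0.002]
contact_force: [0.7, 0.6, -0.2]
opening: 0.013
t 13.20 tcp bay mm [-89.7  56.8] z -28.4 heading-bay deg 29.4 tz [-0.009 -0.008 -1.   ] F [ 0.7  0.6 -0.2] open 0.01
```

```bash
python3 -m creep '[10,0,0,0,0,2,9,0,1,0,0,2,9,0,1,0,0,3,9,0,0,0,0,3,0,0,0,0,0,0]'; python3 look.py b15 .01,-.0,-.1
```

```text
clock: 13.62
tool_pos: [0.4991, 0.1089, -0.0313]
eef_rot: [0.971, 0.24, -0.009, 0.003]
contact_force: [0.3, -0.3, -0.1]
opening: 0.005
t 13.62 tcp bay mm [-56.7  73.1] z -31.3 heading-bay deg 18.6 tz [-0.015 -0.009 -1.   ] F [ 0.3 -0.3 -0.1] open 0.0
78.0 [np.float64(952.0)]
bay frame mm: blue [  33.5 -123.8] plain [-44.3 103.2] mid [ -5.4 -10.3] yaw deg 18.9
```

View pics/b15.png

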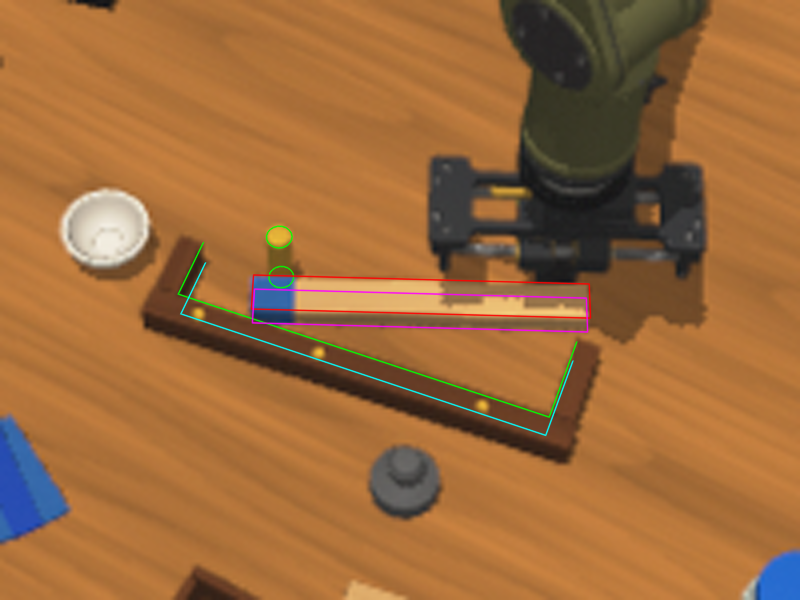

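```bash
python3 -m creep '[-8,0,0,0,0,0,-8,-12,0,0,0,0,0,-24,0,0,0,0,0,-18,0,0,0,0,0,0,0,0,0,0]'; python3 tl.py
```

```text
clock: 14.08
tool_pos: [0.4556, 0.147, -0.0314]
eef_rot: [0.97, 0.241, -0.011, 0.003]
contact_force: [0.4, 0.5, -0.2]
opening: 0.005
t 14.08 tcp bay mm [-93.6 117.6] z -31.4 heading-bay deg 18.8 tz [-0.019 -0.012 -1.   ] F [ 0.4  0.5 -0.2] open 0.0
```

```bash
python3 -m creep '[15,0,0,0,1,0,17,0,0,0,0,0,8,0,0,0,0,0,0,0,0,0,0,0]'; python3 tl.py;  python3 -m creep '[0,6,0,0,0,0,0,6,0,0,0,0,0,0,0,0,0,0]'; python3 look.py b16
```

```text
clock: 14.42
tool_pos: [0.4937, 0.1642, -0.0316]
eef_rot: [0.97, 0.243, -0.002, 0.003]
contact_force: [0.1, 0.4, -0.2]
opening: 0.005
t 14.42 tcp bay mm [-53.3 128.6] z -31.6 heading-bay deg 19.1 tz [-0.002 -0.007 -1.   ] F [ 0.1  0.4 -0.2] open 0.0
clock: 14.67
tool_pos: [0.5015, 0.1505, -0.0316]
eef_rot: [0.97, 0.242, -0.001, 0.003]
contact_force: [-0.4, 0.9, 0.5]
opening: 0.006
t 14.67 tcp bay mm [-47.8 113.8] z -31.6 heading-bay deg 18.9 tz [-0.001 -0.007 -1.   ] F [-0.4  0.9  0.5] open 0.01
80.0 [np.float64(966.0)]
bay frame mm: blue [  34.4 -126. ] plain [-43.5 101. ] mid [ -4.6 -12.5] yaw deg 18.9
```

View pics/b16.png

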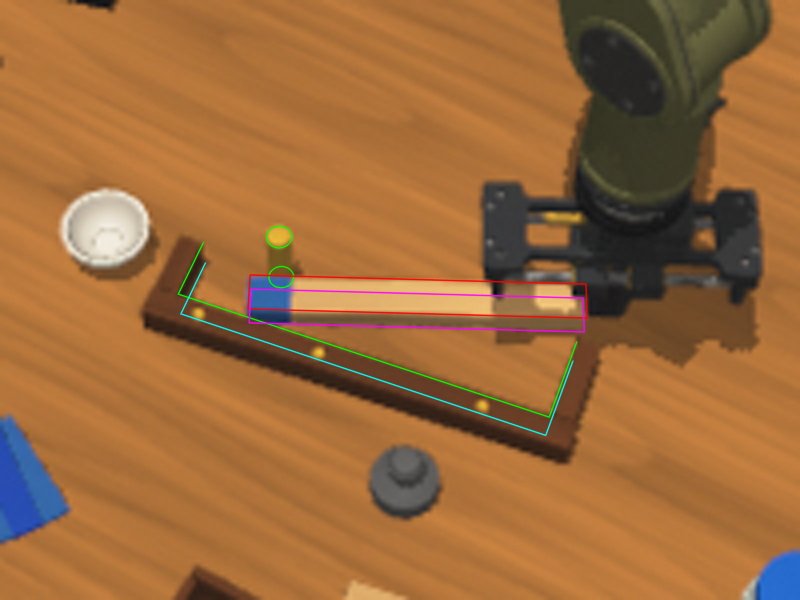

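Contact made; continue axially about 25 mm.

```bash
python3 -m creep '[0,7,0,0,0,0,0,7,0,0,0,0,0,7,0,0,0,0,0,5,0,0,0,0,0,0,0,0,0,0]'; python3 look.py b17 .005,-.02,0
```

```text
clock: 15.13
tool_pos: [0.513, 0.1249, -0.0316]
eef_rot: [0.97, 0.243, -0.002, 0.003]
contact_force: [-0.5, 0.9, 0.6]
opening: 0.006
t 15.13 tcp bay mm [-40.5  86.7] z -31.6 heading-bay deg 19.0 tz [-0.003 -0.007 -1.   ] F [-0.5  0.9  0.6] open 0.01
93.0 [np.float64(928.0)]
bay frame mm: blue [  43.4 -152.2] plain [-36.9  74. ] mid [  3.2 -39.1] yaw deg 19.5
```

View pics/b17.png

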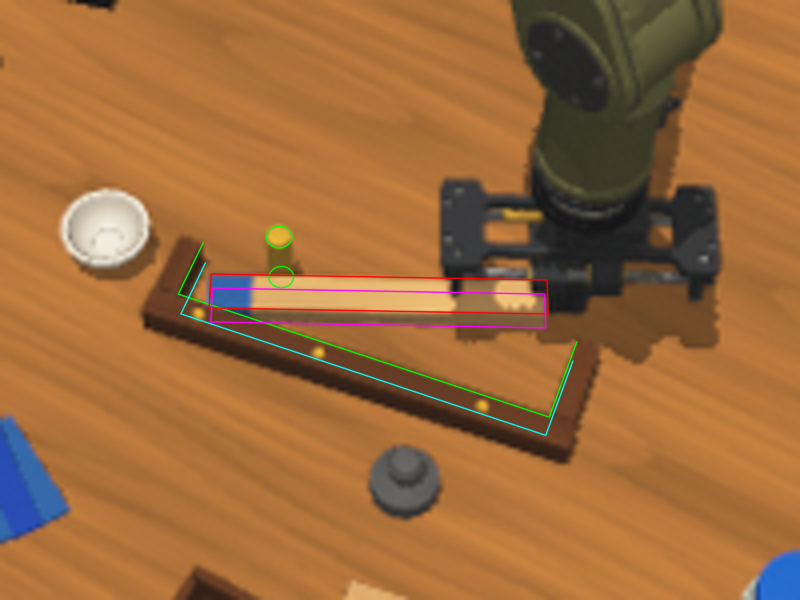

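```bash
python3 -m creep '[0,-10,0,0,0,0,-20,-6,0,0,0,0,-24,0,0,0,0,0,0,0,0,0,0,0]'; python3 tl.py; python3 -m creep '[0,25,0,0,0,0,0,25,0,0,0,0,0,12,0,0,0,0,0,0,0,0,0,0]';python3 tl.py
```

```text
clock: 15.52
tool_pos: [0.4652, 0.1201, -0.0314]
eef_rot: [0.97, 0.241, -0.002, 0.002]
contact_force: [0.2, -1.0, -0.4]
opening: 0.004
t 15.52 tcp bay mm [-88.4  89.6] z -31.4 heading-bay deg 18.8 tz [-0.003 -0.004 -1.   ] F [ 0.2 -1.  -0.4] open 0.0
clock: 15.85
tool_pos: [0.4932, 0.0703, -0.0309]
eef_rot: [0.969, 0.248, -0.003, 0.002]
contact_force: [0.5, 0.4, 0.4]
opening: 0.007
t 15.85 tcp bay mm [-68.7  35.9] z -30.9 heading-bay deg 19.6 tz [-0.004 -0.004 -1.   ] F [0.5 0.4 0.4] open 0.01
```

```bash
python3 -m creep '[12,0,0,0,0,0,12,0,0,0,0,2,10,0,0,0,0,3,10,0,0,0,0,3,0,0,0,0,0,0]'; python3 look.py b18 .01,0,-.08
```

```text
clock: 16.27
tool_pos: [0.5313, 0.0966, -0.0309]
eef_rot: [0.984, 0.178, -0.004, 0.0]
contact_force: [0.1, -0.2, 0.2]
opening: 0.006
t 16.27 tcp bay mm [-26.9  55.9] z -30.9 heading-bay deg 11.4 tz [-0.007 -0.002 -1.   ] F [ 0.1 -0.2  0.2] open 0.01
80.0 [np.float64(965.0)]
bay frame mm: blue [  32.6 -154.7] plain [-10.7  81.3] mid [ 11.  -36.7] yaw deg 10.4
```

View pics/b18.png

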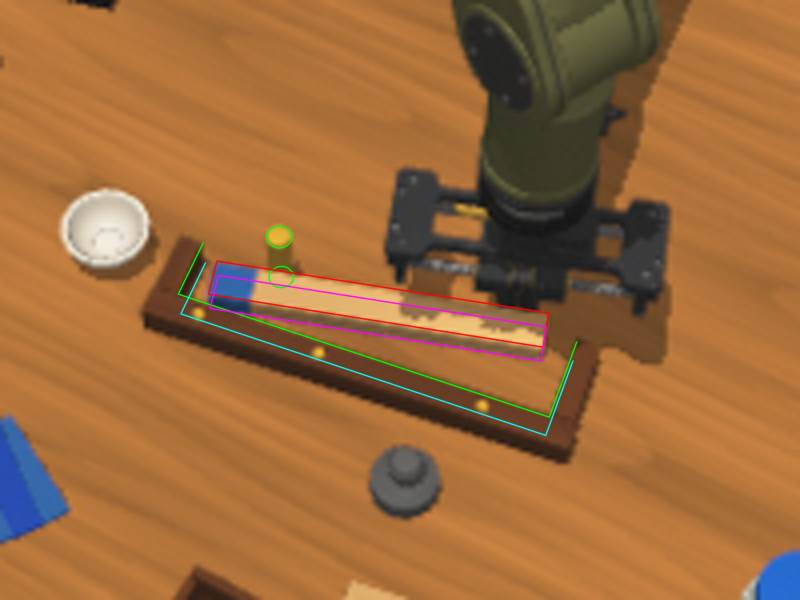

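```bash
python3 -m creep '[9,0,0,0,0,3,9,0,0,0,0,3,9,0,0,0,0,3,7,0,0,0,0,2,0,0,0,0,0,0]'; python3 look.py b19 .015,0,-.12
```

```text
clock: 16.73
tool_pos: [0.5562, 0.1085, -0.032]
eef_rot: [0.996, 0.087, -0.009, 0.002]
contact_force: [-0.2, 0.1, 0.4]
opening: 0.004
t 16.73 tcp bay mm [-0.5 63.6] z -32.0 heading-bay deg 0.8 tz [-0.017 -0.006 -1.   ] F [-0.2  0.1  0.4] open 0.0
89.0 [np.float64(954.0)]
bay frame mm: blue [  26.5 -154.5] plain [20.  85.5] mid [ 23.2 -34.5] yaw deg 1.6
```

View pics/b19.png

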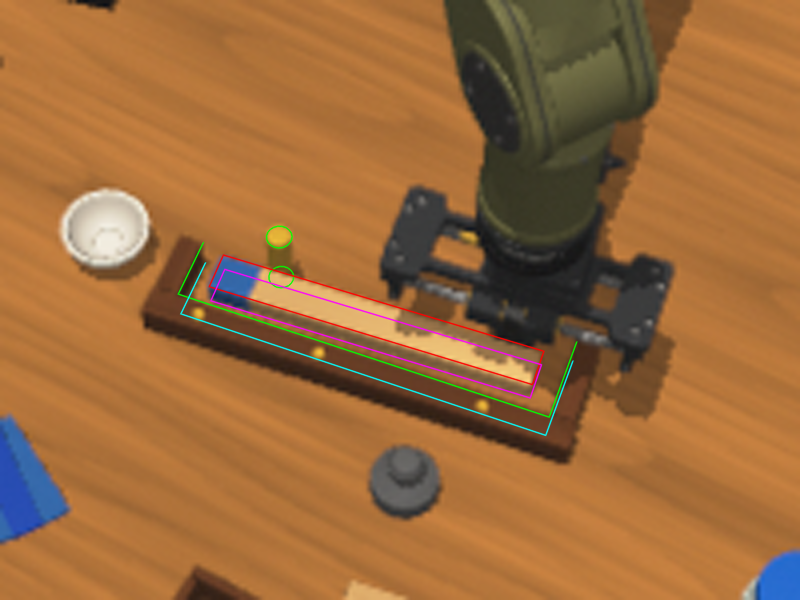

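```bash
python3 -m creep '[-12,0,0,0,1,0,0,24,0,0,0,0,0,24,0,0,0,0,0,10,0,0,0,0,0,0,0,0,0,0]'; python3 tl.py
```

```text
clock: 17.2
tool_pos: [0.5504, 0.0518, -0.032]
eef_rot: [0.995, 0.095, -0.001, -0.0]
contact_force: [-0.1, 0.4, -0.3]
opening: 0.005
t 17.20 tcp bay mm [-15.2   8.6] z -32.0 heading-bay deg 1.8 tz [-0.001  0.001 -1.   ] F [-0.1  0.4 -0.3] open 0.0
```

```bash
python3 -m creep '[8,0,0,0,0,1,8,0,0,0,0,1,8,0,0,0,0,0,6,0,0,0,0,0,0,0,0,0,0,0]'; python3 look.py b20 .015,0,-.0
```

```text
clock: 17.62
tool_pos: [0.5815, 0.0623, -0.0319]
eef_rot: [0.997, 0.077, -0.001, -0.003]
contact_force: [0.3, 0.0, 0.4]
opening: 0.002
t 17.62 tcp bay mm [17.2 14. ] z -31.9 heading-bay deg -0.3 tz [-0.003  0.005 -1.   ] F [0.3 0.  0.4] open 0.0
199.0 [np.float64(810.0)]
bay frame mm: blue [  31.3 -152.8] plain [30.1 87.2] mid [ 30.7 -32.8] yaw deg 0.3
```

View pics/b20.png

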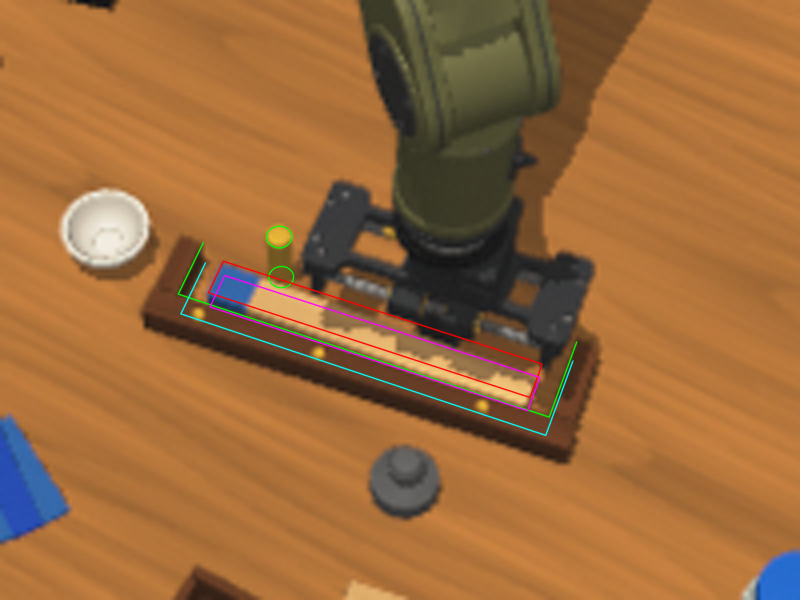

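```bash
python3 -m creep '[4,0,0,0,0,0,4,0,0,0,0,0,0,0,0,0,0,0]'; python3 look.py b21 .01,0,-.0
```

```text
clock: 17.92
tool_pos: [0.5842, 0.0629, -0.0324]
eef_rot: [0.997, 0.078, -0.006, -0.001]
contact_force: [0.1, 0.2, 0.6]
opening: 0.002
t 17.92 tcp bay mm [20.  14.2] z -32.4 heading-bay deg -0.2 tz [-0.012  0.001 -1.   ] F [0.1 0.2 0.6] open 0.0
280.0 [np.float64(703.0)]
bay frame mm: blue [  33.3 -153.4] plain [29.6 86.5] mid [ 31.5 -33.4] yaw deg 0.9
```

View pics/b21.png

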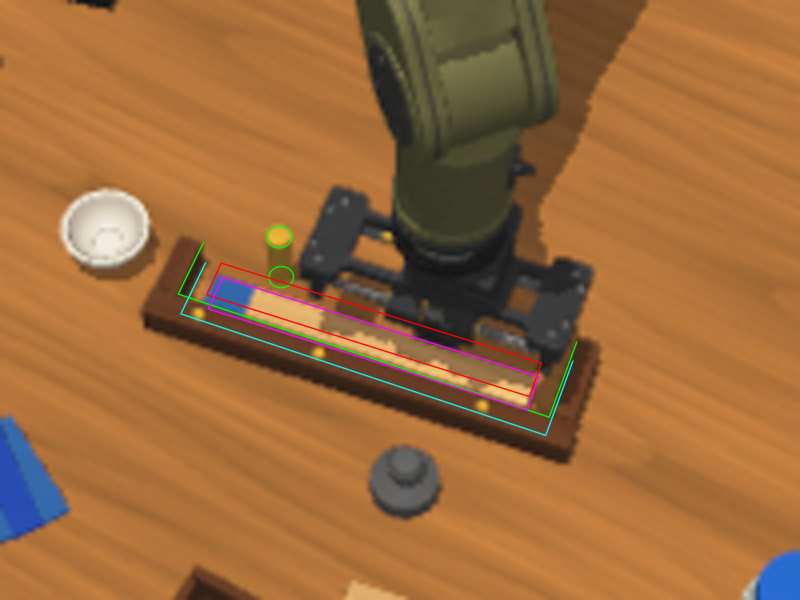

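```bash
python3 -m creep '[4,0,0,0,0,0,3,0,0,0,0,0,0,0,0,0,0,0]'; python3 tl.py; python3 -m creep '[2,0,0,0,0,0,0,0,0,0,0,0]'; python3 look.py b22
```

```text
clock: 18.22
tool_pos: [0.5834, 0.0632, -0.0327]
eef_rot: [0.997, 0.079, -0.013, 0.001]
contact_force: [0.3, 0.1, 0.2]
opening: 0.002
t 18.22 tcp bay mm [19.3 14.6] z -32.7 heading-bay deg -0.0 tz [-0.025 -0.004 -1.   ] F [0.3 0.1 0.2] open 0.0
clock: 18.38
tool_pos: [0.5835, 0.0634, -0.0328]
eef_rot: [0.997, 0.08, -0.015, 0.001]
contact_force: [-0.9, -1.2, 2.1]
opening: 0.004
t 18.38 tcp bay mm [19.4 14.8] z -32.8 heading-bay deg 0.0 tz [-0.029 -0.005 -1.   ] F [-0.9 -1.2  2.1] open 0.0
277.0 [np.float64(701.0)]
bay frame mm: blue [  33.7 -152.2] plain [29.1 87.7] mid [ 31.4 -32.3] yaw deg 1.1
```

View pics/b22.png

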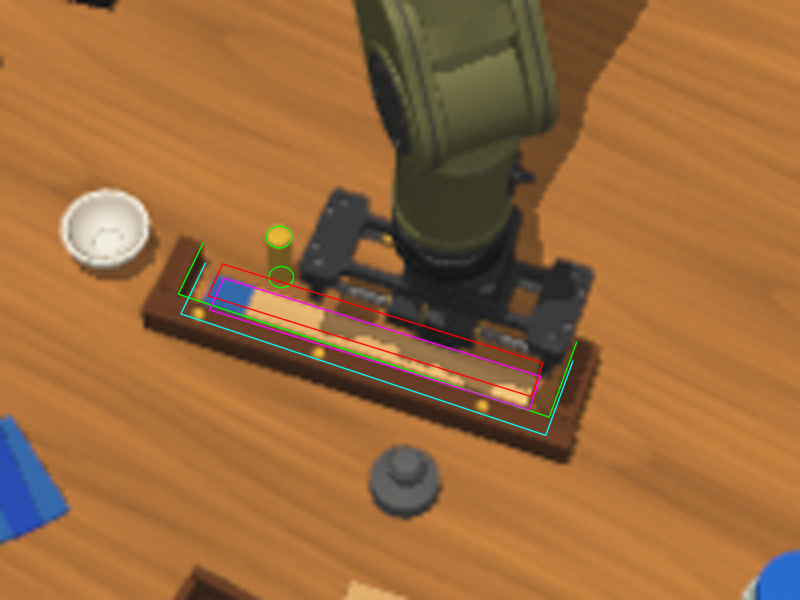

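```bash
python3 -m creep '[-10,0,0,0,1,0,-25,0,0,0,0,0,-35,0,-5,0,0,0,-35,0,-25,0,0,0,-20,0,-35,0,0,0]'; python3 -m creep '[-20,-38,-10,0,0,0,-10,-40,0,0,0,0,0,-40,0,0,0,0,0,-40,0,0,0,0,0,-40,0,0,0,0]'; python3 -m creep '[0,-40,0,0,0,0,0,-40,0,0,0,0,0,0,0,0,0,0]';python3 - <<'E'
from h import *
tool(np.array([.5667,.0457,.159]))
for n,b,box in(("top",[0.5655,.0438,.1618],(220,120,380,240)),("scene",[0.568,0.048,0.1575],(250,160,410,280))):
    d=snapshot(n);overlay(d,np.array(b),np.array(list(w(b,[[.044,-.033,0]])[0,:2])+[b[2]]),f"pics/f{n}.png",box,5);overlay(d,None,None,f"pics/g{n}.png",box,5)
E
```

```text
clock: 18.85
tool_pos: [0.4653, 0.0478, 0.0297]
eef_rot: [0.997, 0.078, 0.0, -0.005]
contact_force: [0.4, -1.0, 1.1]
opening: 0.0
clock: 19.27
tool_pos: [0.4153, 0.2259, 0.0462]
eef_rot: [0.998, 0.06, 0.007, -0.004]
contact_force: [0.5, -0.9, -0.2]
opening: 0.003
clock: 19.52
tool_pos: [0.4061, 0.3242, 0.0488]
eef_rot: [0.998, 0.067, 0.011, -0.014]
contact_force: [0.2, 0.9, 0.5]
opening: 0.004
t 19.52 tcp bay mm [-114.5  300.4] z 48.8 heading-bay deg -1.5 tz [ 0.021  0.03  -0.999] F [0.2 0.9 0.5] open 0.0
```

View pics/ftop.png

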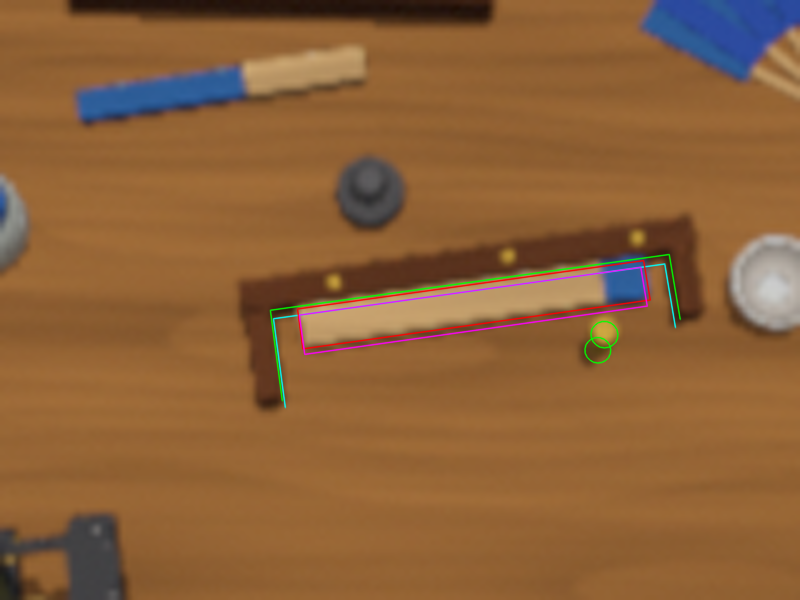

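View pics/gscene.png

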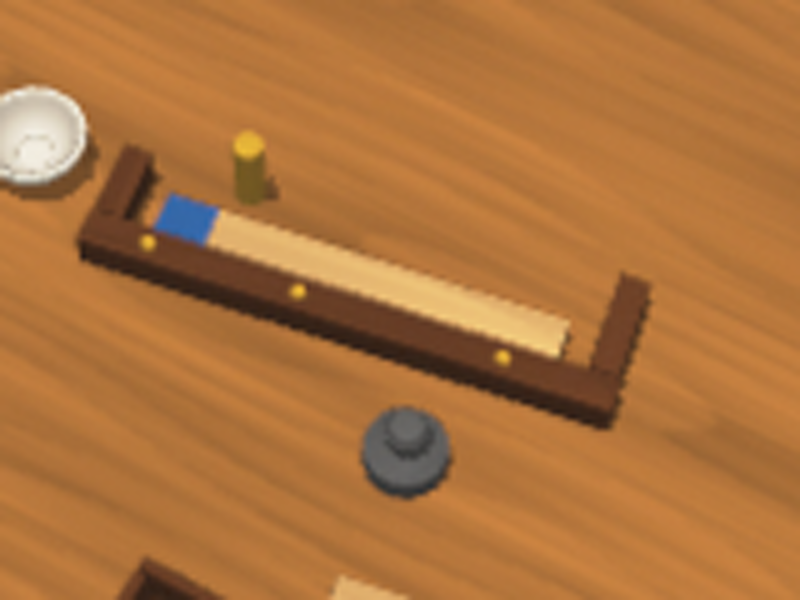

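View pics/gtop.png

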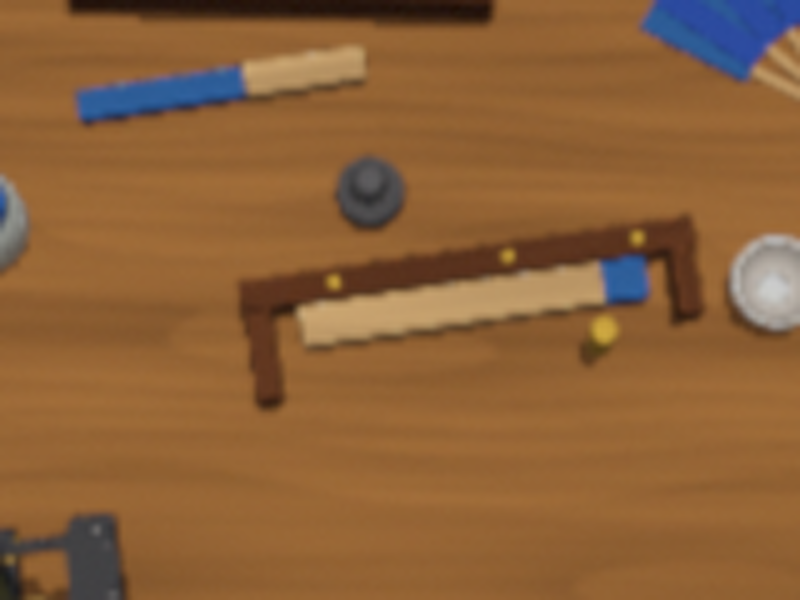

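```bash
python3 - <<'E'
from h import *
d=snapshot("top");b=np.array([0.5655,.0438,.1618])
x0=np.array(list(w(b,[[.042,-.033,0]])[0,:2])+[b[2]])
bat,f,k=fitbat([d],x0);print(f,k);report(b,bat)
a=cv2.imread("pics/top0.png").astype(int);c=d["color"][:,:,::-1].astype(int)
df=np.abs(a-c).max(2)>60
for n,(x,y) in dict(weight=(295,157),dish=(375,176),remote=(423,252),fan=(390,125),cfan=(265,137),jar=(214,162),brush=(178,228),box=(448,184)).items(): print(n,df[y-14:y+14,x-14:x+14].sum())
tool(b)
E
```

```text
54.32941176470588 [np.float64(659.0)]
bay frame mm: blue [  48.5 -152.2] plain [47.1 87.8] mid [ 47.8 -32.2] yaw deg 0.3
weight 0
dish 0
remote 0
fan 0
cfan 0
jar 0
brush 265
box 0
t 19.67 tcp bay mm [-113.1  289.4] z 47.8 heading-bay deg -2.2 tz [ 0.018  0.015 -1.   ] F [-0.2 -0.5 -0.2] open 0.01
```

```bash
python3 -m creep '[0,0,-35,0,0,0,0,0,-35,0,0,0,0,20,-20,0,0,0,-5,35,0,0,0,0,-5,35,0,0,0,0]';python3 -m creep '[-5,38,0,0,0,0,-5,38,0,0,0,0,0,38,0,0,0,0,0,0,0,0,0,0]'; python3 - <<'E'
from h import *
d=snapshot("top");cv2.imwrite("pics/end.png",d["color"][:,:,::-1])
a=cv2.imread("pics/top0.png").astype(int);c=d["color"][:,:,::-1].astype(int)
df=np.abs(a-c).max(2)>60
for n,(x,y) in dict(brush=(178,228),jar=(214,162),weight=(295,157)).items(): print(n,df[y-30:y+30,x-12:x+12].sum())
E
```

```text
clock: 20.08
tool_pos: [0.4101, 0.2166, 0.1385]
eef_rot: [0.998, 0.061, 0.011, -0.007]
contact_force: [0.8, -0.4, -0.7]
opening: 0.006
clock: 20.42
tool_pos: [0.4127, 0.0806, 0.1373]
eef_rot: [0.999, 0.05, 0.01, -0.003]
contact_force: [-0.2, -0.0, -0.3]
opening: 0.005
brush 0
jar 0
weight 165
```

View pics/end.png

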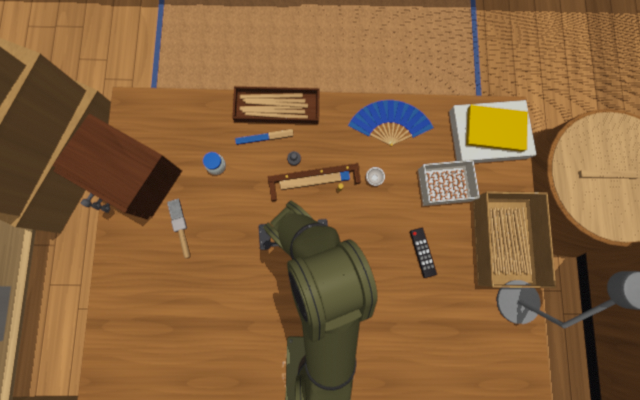

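```bash
python3 -c "
from plant import *
print(finish_job())"
```

```text
the job is handed in; nothing more can be done
None
```

The batten is in its bay, lying against the back rail, and the job was handed in at about 20.5 s. No verdict came back.

I pushed it with the shut fingertips only:
- **Turn:** I pushed the blue end to turn the batten about 29° to the rail.
- **Blue end in:** I slid the batten lengthwise until the blue end was behind the post. It then measured x = 43, y = -116 mm in the bay frame, with the plain end still outside at x = -74 mm.
- **Swing:** I worked the plain end in, with one more lengthwise push on the way so that it cleared the cheek. I then pressed the batten against the rail until the fingers stalled.

**Last checks**
- **Position:** The top camera gave blue end (48.5, -152) and plain end (47.1, 88) mm, with the batten 0.3° off parallel to the rail. The pictures show it flush along the rail. The x values are 3 to 4 mm more than the 44 mm that is possible with the batten against the rail. I put this down to error in my fit of the bay; it leaves less margin to the 50 mm limit than the real position should.
- **Scene camera:** Its last fits, at the end of the push, are not usable because the rail and the gripper hid part of the batten.
- **Bystanders:** Weight, dish, remote, glue jar, both fans, paste brush and rivet box showed no change in the top pictures. The arm hid the brush in one picture, but it was unchanged once the arm moved away. The check around the weight flagged pixels in the last picture because its window then took in the seated batten. The picture before, with a tighter window, showed no change there.
- **Robot:** It was clear of everything at hand-in.

**Disagreements**
- **Tool height:** The reported height did not match what I saw. At a reported 10 mm the fingertips passed above the batten, and I had to work at about -31 mm reported to push it. I set the height from the pictures and by seeing the batten move.
- **Force:** The force reading stayed near zero even when the batten was pressed against the rail, so I judged that contact from the stall instead.

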